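# Raise the loading-bay window and push the tube carrier home

### The arm

A 6-joint arm with a two-finger parallel gripper is mounted at the origin on the work surface. World frame = base frame: x ahead of the robot, y to its left, z up, the work surface at z = 0. Lengths are in m, angles in rad, forces in N, time in s.
With the tool pointing down it reaches from about 0.225 to 0.875 m from the base axis. Payload 3.4 kg.
Tool frame: the origin (TCP) lies on the mounting face of the last link; the fingertips stand 173 mm ahead of it and the grasp point (between the pads) lies 155 mm ahead of it; x points along the fingers, y is the direction in which the jaws open and shut, and the axes are right-handed (so a half turn about x gives the same grasp; the last joint's range is limited). The gripper opens to 85 mm and grips with 20 to 120 N. Pads are 22 mm wide; open, the fingers measure 114 mm over their backs; the gripper's body (76 mm by 85 mm) begins 54 mm behind the grasp point. The pads swing forward as they close: fully open they stand 13 mm farther back than shut.
Start: joints at [1.15, 0.276, 1.505, -0, 1.361, -0.121], TCP at [0.17, 0.549, 0.405] pointing down, gripper open.
Joint ranges: [-2.89, 2.89], [-0.75, 2.08], [0.22, 2.7], [-1.18, 4.32], [0.11, 2.71], [-2.7, 2.7]. Speed limits (rad/s): [2.57, 2.57, 3.14, 3.14, 3.14, 3.14].

### API

Orientations are given as a unit quaternion [w, x, y, z].
In Python, from rig import manip gives the robot as it stands.
- The arm moves only by the tool arm_command, never from a script. Its argument "targets" is a list of rows, each an object with "dp": the shift along the tool's x, y, z in m, a list of three; "turn": the turn, a rotation vector about the tool's x, y, z in degrees, a list of three; "grip": the opening, from -1 (shut) to 1 (fully open). In form: [{"dp": [tx, ty, tz], "turn": [wx, wy, wz], "grip": grip}, ...]. A call has 1 to 8 rows; each row shifts and turns the commanded pose from where the row before left it, along the tool's axes as they then stand; what a row does not reach is not made up. A row lasts 1/10 s, in which the tool goes at most 50 mm and 8.59 degrees, less where a joint would pass 70% of its speed; a pose out of reach is approached as far as the arm can. A call with a gripper value outside its range is refused whole. The fingers move at their own pace and stop on an object; "grip_force" is the grip in N (left out, the last holds). Time passes only in rows, so rows that do not move let the fingers close. It gives the time, the measured TCP pose, the force and the opening at its end, in the units of the state.
- manip.get_state(): the state, without advancing time (a new reading comes with each control period).
- manip.get_image(name): name is "scene" or "side" or "wrist"; returns the picture (480x640x3 uint8, red, green, blue); there is no depth.
- manip.calibration(name): a dict with "fx", "fy", "cx", "cy" (pixels), "k1" (the pictures are not rectified: a ray, as slopes to the right and down, at radius r is drawn at 1 + k1 r^2 times it, then the intrinsics apply), "R" (3x3) and "t" (3): a world point X has camera coordinates R X + t. Camera axes: x right, y down, z forward; pixel columns grow to the right and rows downward; lengths in m; the calibration is good to about 2 mm. A picture is of the moment at which its call begins: read the wrist's pose just before it. calibration takes no time and is no camera call; for the wrist camera it gives the pose at the moment of the call.
- manip.sign_off(): hands the job in, once; it reports no verdict.
The state is a dict: "clock": time; "qpos": joint angles; "qd": joint speeds; "effort": joint torques, N m; "position": TCP position; "ee_rot": TCP orientation; "contact_force": force on the tool from outside, world axes, zero at the start; "moment": the same for the moment, N m; "width": finger opening in m.
Only numpy, scipy, OpenCV 4.12 (cv2) and the standard library are available. Lean on these libraries where they do the work, as an engineer would, in place of code of your own. Each camera call takes 0.05 s, during which the arm holds its last target.

### The job

Push the sloping counterweighted window of the loading bay up from beneath its lip until the underside of the lip is level with the pointer tips on the two side posts, and leave it standing there. Then push the carrier that holds the tubes along its lane, under the window, until its nose rests against the stop. Use the fingertips only: pinch and lift nothing, leave the empty carrier outside, and do not disturb the pointers or the other things.

Things in the scene. Friction and masses are not known exactly. Their poses are not given: they have to be found in the camera images.
- bay: Fixed white loading bay, 0.40 m wide and tall, open at the back, on a 6 mm floor plate. Origin: on the table at mid-width, where the window's plane meets it; x into the bay (away from the robot), y left, z up; turned up to 0.2 rad. Its front leans back 30 degrees: up the slope is (0.5, 0, 0.866) in its frame, through the window (0.866, 0, -0.5). White 30 mm posts stand on the slope at y +-0.175.
- stop_left (a point): Stop of the left lane: middle of the near face (bay x 0.100, y +0.10, 28 mm above the table) of a dark block 45 mm tall. Axes as the bay's. The lane runs straight along x from x -0.175 to it, between two guide rails 27 mm apart, 6 mm thick, tops 17 mm above the table. The 160 mm between the two lanes are free in front of the window.
- stop_right (a point): The same for the right lane, at bay y -0.10.
- sash (a joint): How far the window is raised, m along the slope: 0 lowest, 0.21 top stop; starts at 0 to 0.03. A clear panel 312 mm wide, 170 mm high, counterweighted: it stays where it is left and takes about 2 to 4 N along the slope to move, up or down.
- lip (a point): Middle of the underside of the window's lip: a dark steel ledge along the panel's lower edge, 300 mm wide, standing 28 mm out square to the slope, 10 mm thick, with a sloping cover above. The point is 14 mm out from the panel at mid-width, 60 mm up the slope from the table at joint 0, and moves with the window. z points up the slope, x through the window into the bay.
- mark (a point): The marked height: point level with the two pointer tips, at mid-width, 14 mm out from the window's plane; 165 to 220 mm up the slope. The pointers are dark steel clips 38 x 22 mm, one on the front of each post, with points turned to the window. z points up the slope. The window is right when lip meets mark. Do not shift the clips.
- carrier: Loose grey tube carrier, 0.15 to 0.3 kg: bar 120 mm long (x), 24 wide, 34 tall, with four blue-capped tubes up to 94 mm. Origin: centre of its underside; x along the lane to its nose. The last 41 mm at the tail are bare. It starts in the left or the right lane, nose at bay x -0.03 to -0.012. The lowered window blocks it, the raised one does not. It slides with about 1 to 4 N.
- carrier_nose (a point): Middle of the carrier's nose end face (+x end), 17 mm above its underside.
- carrier_tail (a point): Middle of the carrier's tail end face (-x end, towards the robot), 17 mm above its underside; push here.
- empty_carrier: The same carrier without tubes, in the other lane; stays where it is. Same origin and axes; 34 mm tall.
- tube_rack: Bystander: white rack of blue-capped tubes, 100 x 200 x 94 mm, on the table to the left. Origin at the centre of its underside.
- spray_bottle: Bystander: white bottle, 66 mm across, 170 mm tall, on the table to the right. Origin at the centre of its underside.
- timer: Bystander: small grey bench timer, 50 x 70 x 22 mm, on the table to the right. Origin at the centre of its underside.
- reagent_jar: Bystander: amber jar 40 mm across, 50 mm tall, inside the bay between the lanes (bay frame about x 0.11, y 0). Origin at the centre of its underside.
- sample_pot: Bystander: clear pot with a white lid, 36 mm across, 50 mm tall, on the table outside the left lane (bay frame about x -0.11, y +0.20). Origin at the centre of its underside.
- cup: Bystander: small white cup 44 mm across, 40 mm tall, on the table outside the right lane (bay frame about x -0.11, y -0.20). Origin at the centre of its underside.
Things that resemble listed ones, but are neither listed nor needed, are in the scene too. What is shaped like the carrier but red is not meant.

How it is judged:
By the outcome, as a careful person would: the job done as asked, in the order asked, and still so for the second after the job is handed in, with the robot touching nothing.
It also fails if it takes over 48 s, if anything falls off the work surface, if the arm or the gripper's body presses on something with over 40 N, if the wrist force passes 120 N, or if a joint passes its speed limit or range.

## Working session

There is one attempt and no reset: what is moved stays moved. The work goes in short steps, Python scripts to look and compute and a tool call to move; the robot and the scene stay as the last step left them, time stands still between calls to the robot, and variables do not carry over. Pictures are saved under pics/ and viewed, and the job is handed in when it is done.

Besides the shell and the picture viewer there is one more tool, called after "Request:" by a JSON object that holds its "op" and its "data", one argument or row to a line. arm_command: Moves the arm, as the interface text tells. Its arguments: {"type":"object","properties":{"targets":{"type":"array"},"grip_force":{"type":"number"}},"required":["targets"]}

```bash
ls; mkdir -p pics; python3 - <<'E'
from rig import manip
import cv2,numpy as np
s=manip.get_state();print(s)
for n in("scene","side","wrist"):
    c=manip.calibration(n);print(n,c)
    cv2.imwrite(f"pics/{n}0.png",manip.get_image(n)[:,:,::-1])
E
```

```text
pics
{'clock': 0.0, 'qpos': array([ 1.14999057e+00,  2.76613971e-01,  1.50618658e+00,  2.53611491e-06,
        1.36070243e+00, -1.20984163e-01]), 'qd': array([-0.00013566,  0.0008011 ,  0.00072728,  0.00108255, -0.00100942,
       -0.00053423]), 'effort': array([-1.29354245e-03, -4.16777980e+01, -2.45799494e+01, -5.72344125e-04,
        1.14522668e-02,  1.29561283e-05]), 'position': array([0.16972906, 0.54914212, 0.40380729]), 'ee_rot': array([ 0.69899423,  0.10495595,  0.69935739, -0.10625702]), 'contact_force': array([0.47984897, 0.68203786, 0.14297529]), 'moment': array([ 0.02150761,  0.05247028, -0.00714487]), 'width': 0.08554151285504638}
scene {'fx': 459.7219701566214, 'fy': 459.7219701566214, 'cx': 313.13944174155614, 'cy': 235.78213762183017, 'k1': -0.09759274528639514, 'R': array([[ 0.66463797,  0.74716485,  0.00102802],
       [ 0.50239672, -0.44588603, -0.74079902],
       [-0.55304061,  0.49287963, -0.67172595]]), 't': array([-0.3662071 , -0.16709168,  1.50963164])}
side {'fx': 617.5099227086779, 'fy': 617.5099227086779, 'cx': 317.63431188632086, 'cy': 235.04747097473603, 'k1': -0.15674325557127589, 'R': array([[ 0.95358356, -0.30029334,  0.02241206],
       [-0.13547373, -0.49428432, -0.85867915],
       [ 0.26893356,  0.81578608, -0.51202326]]), 't': array([-0.49556764,  0.16511648,  1.65667686])}
wrist {'fx': 344.22370801904657, 'fy': 344.22370801904657, 'cx': 321.56612456519895, 'cy': 242.99041432604295, 'k1': -0.05137947237396747, 'R': array([[ 0.29459639,  0.95561963, -0.0020246 ],
       [ 0.91820648, -0.28247445,  0.27767796],
       [ 0.26478261, -0.08366193, -0.96067208]]), 't': array([-0.57594878, -0.03586363,  0.37921178])}
```

View pics/scene0.png

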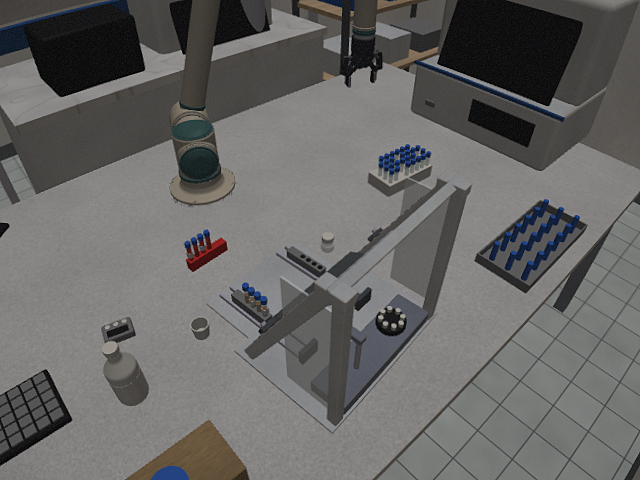

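View pics/side0.png

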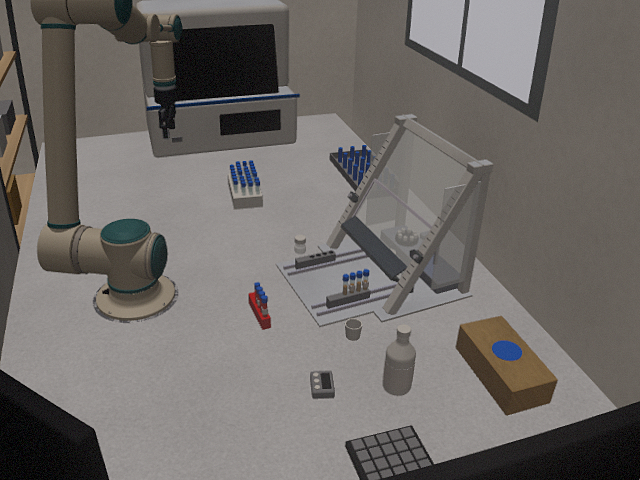

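View pics/wrist0.png

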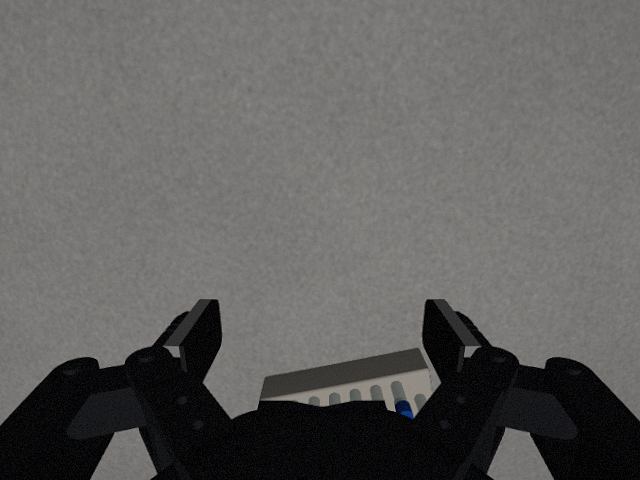

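The loaded grey carrier is in the right lane: side (347,298), scene (250,303). The red one at side (260,308) is the decoy, and the empty grey carrier at side (315,260) is in the left lane. I'll enlarge to confirm.

```bash
cat > h.py <<'E'
from rig import manip
import cv2,numpy as np
def K(c): return np.array([[c['fx'],0,c['cx']],[0,c['fy'],c['cy']],[0,0,1.]])
def ray(c,uv):
    # k1 convention equals OpenCV's
    n=cv2.undistortPointsIter(np.array([[uv]],float),K(c),np.array([c['k1'],0,0,0]),None,None,(3,50,1e-10))[0,0]
    R=np.array(c['R']);t=np.array(c['t'])
    d=R.T@np.array([n[0],n[1],1]);return -R.T@t,d/np.linalg.norm(d)
def plane(c,uv,p0,n):
    o,d=ray(c,uv);s=np.dot(np.array(p0)-o,n)/np.dot(d,n);return o+s*d
def zpl(c,uv,z): return plane(c,uv,[0,0,z],[0,0,1])
def tri(obs):
    A=np.zeros((3,3));b=np.zeros(3);L=[]
    for c,uv in obs:
        o,d=ray(c,uv);P=np.eye(3)-np.outer(d,d);A+=P;b+=P@o;L.append((o,d,P))
    x=np.linalg.solve(A,b);return x,[np.linalg.norm(P@(x-o)) for o,d,P in L]
def proj(c,X):
    R=np.array(c['R']);return cv2.projectPoints(np.array(X,float).reshape(-1,1,3),cv2.Rodrigues(R)[0],np.array(c['t'],float),K(c),np.array([c['k1'],0,0,0]))[0][:,0]
def crop(src,x0,y0,x1,y1,f,out):
    im=cv2.imread(src)[y0:y1,x0:x1];cv2.imwrite(out,cv2.resize(im,None,fx=f,fy=f,interpolation=cv2.INTER_CUBIC))
E
python3 - <<'E'
from h import *
crop('pics/side0.png',270,110,500,330,3,'pics/s1.png')
crop('pics/side0.png',270,170,430,330,5*.75,'pics/s2.png')
crop('pics/scene0.png',200,170,480,440,2.2,'pics/c1.png')
E
```

```text
(no output)
```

View pics/s1.png

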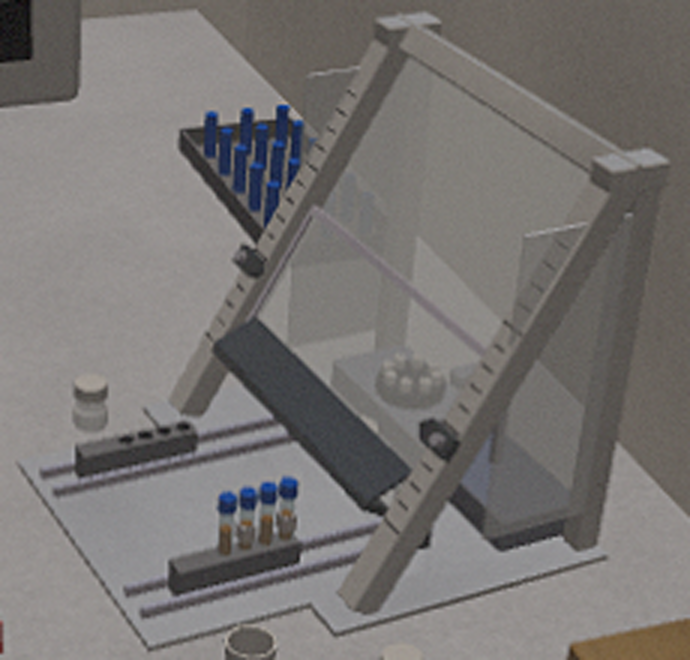

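View pics/c1.png

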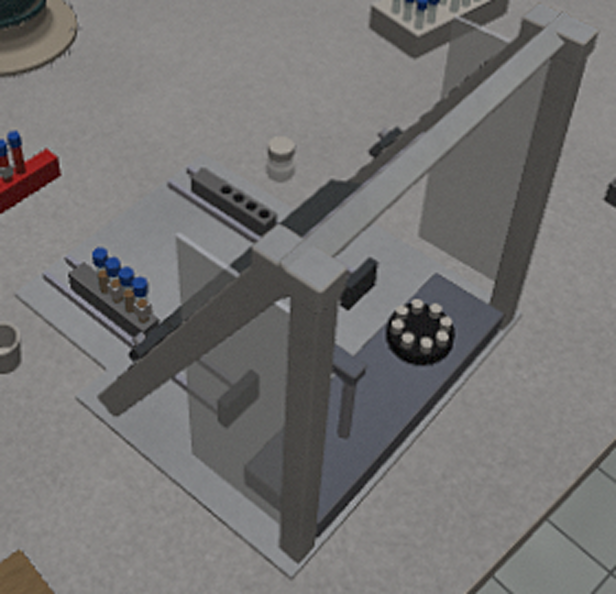

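```bash
python3 - <<'E'
from h import *
crop('pics/side0.png',270,250,370,330,8,'pics/s3.png')
crop('pics/side0.png',340,180,430,260,8,'pics/s4.png')
crop('pics/scene0.png',200,240,300,320,8,'pics/c2.png')
crop('pics/scene0.png',260,280,380,370,6.6,'pics/c3.png')
E
```

```text
(no output)
```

View pics/s3.png

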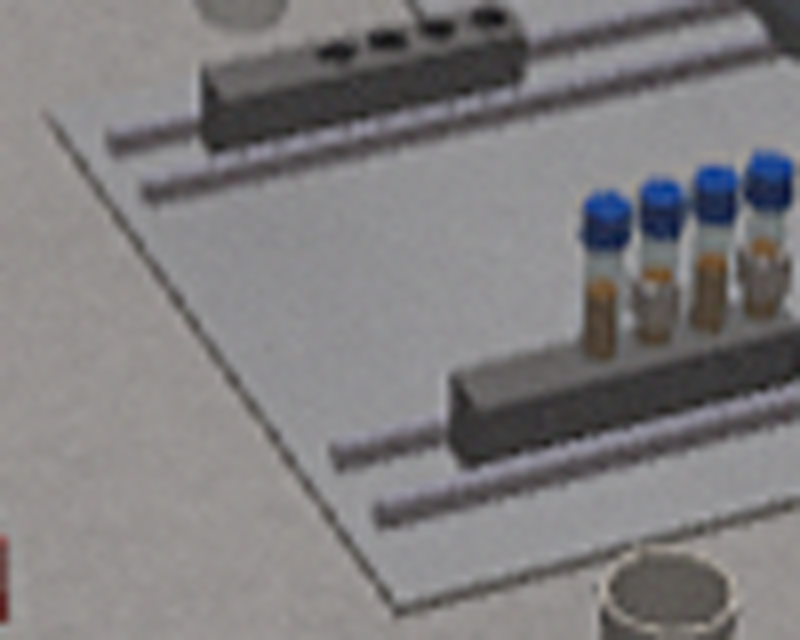

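View pics/s4.png

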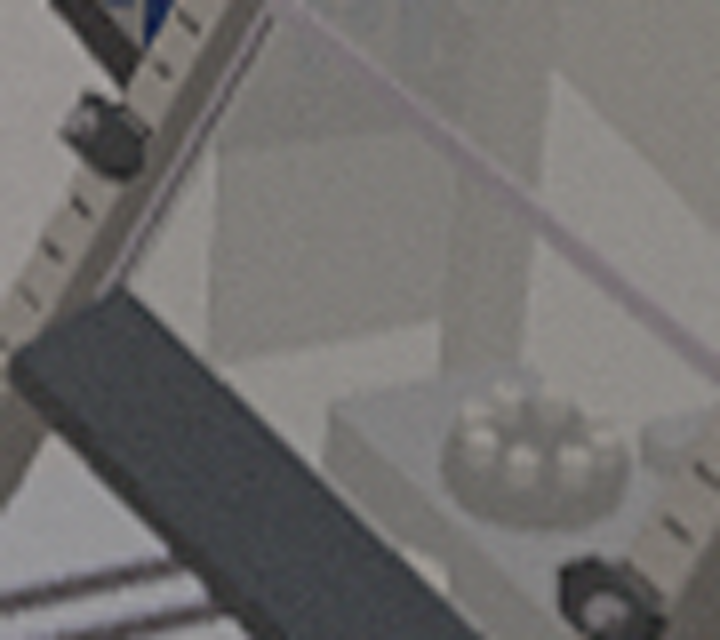

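View pics/c2.png

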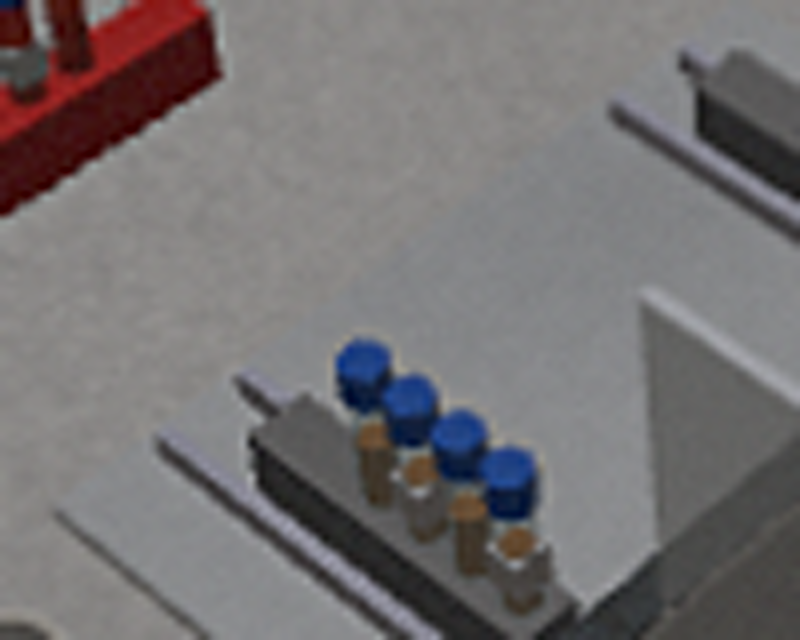

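View pics/c3.png

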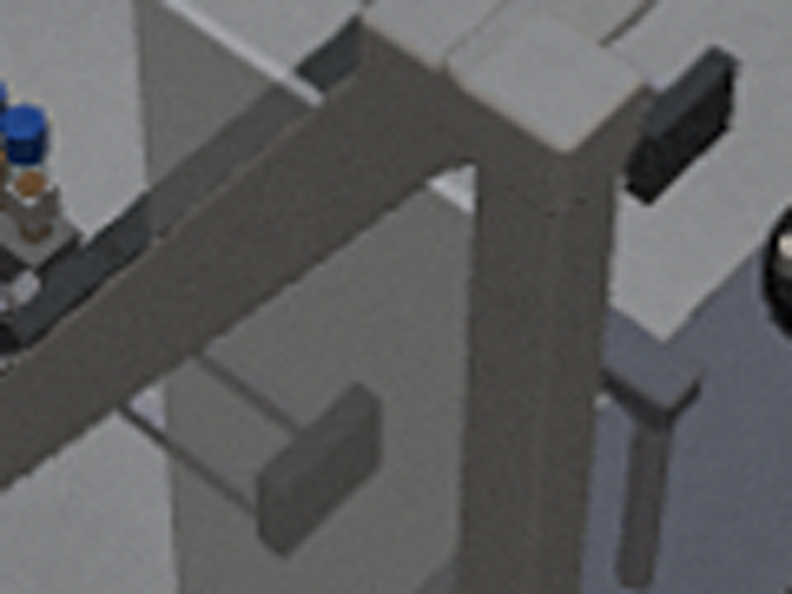

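```bash
python3 - <<'E'
from h import *
cs=manip.calibration('side');cc=manip.calibration('scene')
S={'Lo':(112,133),'Li':(147,182),'Ri':(336,449),'Ro':(379,505)}
C={'Lo':(688,54),'Li':(617,101),'Ri':(243,379),'Ro':(162,437)}
Y={'Lo':.1165,'Li':.0835,'Ri':-.0835,'Ro':-.1165}
P=[];Q=[]
for k in S:
    us=(270+S[k][0]/8,250+S[k][1]/8);uc=(200+C[k][0]/8,240+C[k][1]/8)
    a=zpl(cs,us,.017);b=zpl(cc,uc,.017);t,e=tri([(cs,us),(cc,uc)])
    print(k,a[:2].round(4),b[:2].round(4),t.round(4),np.round(e,4))
    P.append((a+b)[:2]/2);Q.append((-.175,Y[k]))
P=np.array(P);Q=np.array(Q)
pc=P.mean(0);qc=Q.mean(0);H=(Q-qc).T@(P-pc);th=np.arctan2(H[0,1]-H[1,0],H[0,0]+H[1,1])
R=np.array([[np.cos(th),-np.sin(th)],[np.sin(th),np.cos(th)]])
o=pc-R@qc;print('bay',o,th,np.round((P-(Q@R.T+o))*1e3,1))
np.save('bay.npy',[*o,th])
# reproject: posts, stops, carrier
def W(p): p=np.array(p);return np.r_[R@p[:2]+o,p[2]]
for n,p in [('stopR near top',(.1,-.1,.045)),('orig',(0,0,0)),('lip@0',(.03-.014*.866,0,.052+.007)),('rails R end',(-.175,-.1165,.017))]:
    w=W(p);print(n,w.round(3),proj(cs,w)[0].round(1),proj(cc,w)[0].round(1))
E
```

```text
Lo [0.4203 0.0064] [0.4269 0.0102] [0.4223 0.0137 0.0118] [0.0002 0.0002]
Li [ 0.4243 -0.0269] [ 0.4289 -0.0225] [ 0.4258 -0.0205  0.0129] [0.0004 0.0004]
Ri [ 0.4432 -0.1927] [ 0.4491 -0.1893] [ 0.4451 -0.1872  0.0123] [0.0002 0.0002]
Ro [ 0.4478 -0.2247] [ 0.4524 -0.222 ] [ 0.4493 -0.2205  0.0134] [0.0001 0.0001]
bay [ 0.61045617 -0.08760703] 0.11499889738097838 [[ 0.4  0.3]
 [-0.5  0. ]
 [-0.  -0.4]
 [ 0.1  0.1]]
stopR near top [ 0.721 -0.175  0.045] [407.4 277.2] [304.9 346.2]
orig [ 0.61  -0.088  0.   ] [357.4 279.4] [302.6 308.4]
lip@0 [ 0.628 -0.086  0.059] [364.3 260.7] [307.8 296.5]
rails R end [ 0.45  -0.223  0.017] [318.  312.7] [219.2 294.4]
```

```bash
cat >> h.py <<'E'
from scipy.spatial.transform import Rotation as Ro
def bay():
    x,y,th=np.load('bay.npy');R=Ro.from_rotvec([0,0,th]).as_matrix();return R,np.array([x,y,0])
def W(p): R,o=bay();return R@np.array(p,float)+o
def B(p): R,o=bay();return R.T@(np.array(p,float)-o)
def pose():
    s=manip.get_state();q=s['ee_rot'];return s['position'],Ro.from_quat([q[1],q[2],q[3],q[0]]).as_matrix(),s
def tool(pitch,flip=1):
    # pitch deg below horizontal, world rotation
    R,o=bay();a=np.radians(pitch);d=np.array([np.cos(a),0,-np.sin(a)]);y=np.array([0,flip,0.]);return R@np.c_[d,y,np.cross(d,y)]
def go(tip_b,pitch,flip=1,L=.173):
    p,R0,s=pose();R1=tool(pitch,flip);w=Ro.from_matrix(R0.T@R1).as_rotvec(degrees=True)
    t=W(tip_b)-L*R1[:,0]
    print('turn',w.round(2),'|',np.linalg.norm(w).round(1),'then dp',(R1.T@(t-p)).round(4),'TCP world',t.round(3),'dp in now-frame',(R0.T@(t-p)).round(4))
def st():
    p,R,s=pose();print('t',s['clock'],'tip bay',(B(p+.173*R[:,0])).round(4),'pitch',np.degrees(np.arcsin(-R[2,0])).round(2),'F',s['contact_force'].round(1),'w',round(s['width'],4),'q',s['qpos'].round(2))
E
python3 - <<'E'
from h import *
cs=manip.calibration('side');cc=manip.calibration('scene')
print(tri([(cs,(270+395/8,250+606/8)),(cc,(200+58/8,240+510/8))]))
for f in(1,-1): go([-.06,0,.20],30,f)
p,R,s=pose();c=manip.calibration('wrist');o=-np.array(c['R']).T@c['t'];print('cam in tool',R.T@(o-p),R.T@np.array(c['R']).T)
E
```

```text
(array([ 0.44337985, -0.25723007,  0.00162139]), [np.float64(0.00013645272745395223), np.float64(0.00013645272745399395)])
turn [-21.5  -59.13  12.51] | 64.2 then dp [ 0.1929 -0.6832 -0.0243] TCP world [ 0.402 -0.112  0.286] dp in now-frame [ 0.1182 -0.5627  0.4171]
turn [137.34  16.78  79.34] | 159.5 then dp [0.1929 0.6832 0.0243] TCP world [ 0.402 -0.112  0.286] dp in now-frame [ 0.1182 -0.5627  0.4171]
cam in tool [ 0.03083041  0.00187612 -0.07125374] [[ 3.55227707e-04 -2.77899109e-01  9.60610201e-01]
 [ 9.99999657e-01  8.17783142e-04 -1.33213638e-04]
 [-7.48550877e-04  9.60609919e-01  2.77899304e-01]]
```

Request:
{"op": "arm_command", "data": {
  "targets": [
    {"dp":[0,0,0],"turn":[-2.69,-7.39,1.56],"grip":-1},
    {"dp":[0,0,0],"turn":[-2.69,-7.39,1.56],"grip":-1},
    {"dp":[0,0,0],"turn":[-2.69,-7.39,1.56],"grip":-1},
    {"dp":[0,0,0],"turn":[-2.69,-7.39,1.56],"grip":-1},
    {"dp":[0,0,0],"turn":[-2.69,-7.39,1.56],"grip":-1},
    {"dp":[0,0,0],"turn":[-2.69,-7.39,1.56],"grip":-1},
    {"dp":[0,0,0],"turn":[-2.69,-7.39,1.56],"grip":-1},
    {"dp":[0,0,0],"turn":[-2.69,-7.39,1.56],"grip":-1}
  ],
  "grip_force": 40
}}

```text
clock: 0.95
position: [0.1693, 0.5494, 0.4045]
ee_rot: [0.965, -0.015, 0.257, 0.056]
contact_force: [32.9, 23.7, 52.4]
width: 0.0002
```

```bash
python3 - <<'E'
from h import *
st();go([-.06,0,.20],30)
E
```

```text
t 0.95 tip bay [-0.2151  0.6837  0.3184] pitch 29.83 F [32.9 23.7 52.4] w 0.0002 q [ 1.43  0.28  1.75 -1.18  1.14  0.31]
turn [-0.01  0.17 -0.1 ] | 0.2 then dp [ 0.1935 -0.6834 -0.0245] TCP world [ 0.402 -0.112  0.286] dp in now-frame [ 0.1922 -0.6837 -0.025 ]
```

Request:
{"op": "arm_command", "data": {
  "targets": [
    {"dp":[0.012,-0.0427,-0.0015],"turn":[0,0,0],"grip":-1},
    {"dp":[0.012,-0.0427,-0.0015],"turn":[0,0,0],"grip":-1},
    {"dp":[0.012,-0.0427,-0.0015],"turn":[0,0,0],"grip":-1},
    {"dp":[0.012,-0.0427,-0.0015],"turn":[0,0,0],"grip":-1}
  ]
}}

```text
clock: 1.35
position: [0.2217, 0.3912, 0.4046]
ee_rot: [0.956, -0.019, 0.288, 0.046]
contact_force: [1.3, 0.3, 0.8]
width: -0.0003
```

```bash
python3 - <<'E'
from h import *
st();go([-.06,0,.20],30)
E
```

```text
t 1.35 tip bay [-0.1871  0.5171  0.3091] pitch 33.51 F [1.3 0.3 0.8] w -0.0003 q [ 1.22  0.06  2.02 -1.18  0.95  0.23]
turn [ 0.02 -3.52  1.06] | 3.7 then dp [ 0.1642 -0.5203 -0.0416] TCP world [ 0.402 -0.112  0.286] dp in now-frame [ 0.1761 -0.5171 -0.0313]
```

Request:
{"op": "arm_command", "data": {
  "targets": [
    {"dp":[0.0147,-0.0431,-0.0026],"turn":[0,0,0],"grip":-1},
    {"dp":[0.0147,-0.0431,-0.0026],"turn":[0,0,0],"grip":-1},
    {"dp":[0.0147,-0.0431,-0.0026],"turn":[0,0,0],"grip":-1},
    {"dp":[0.0147,-0.0431,-0.0026],"turn":[0,0,0],"grip":-1},
    {"dp":[0.0147,-0.0431,-0.0026],"turn":[0,0,0],"grip":-1},
    {"dp":[0.0147,-0.0431,-0.0026],"turn":[0,0,0],"grip":-1}
  ]
}}

```text
clock: 1.95
position: [0.3064, 0.1497, 0.3723]
ee_rot: [0.95, -0.02, 0.309, 0.044]
contact_force: [-0.1, -0.3, -1.1]
width: -0.0002
```

```bash
python3 - <<'E'
from h import *
st();go([-.06,0,.20],30)
E
```

```text
t 1.95 tip bay [-0.135   0.2669  0.2706] pitch 36.02 F [-0.1 -0.3 -1.1] w -0.0002 q [ 0.38 -0.22  2.33 -1.12  0.26 -0.3 ]
turn [-0.   -6.03  1.22] | 6.1 then dp [ 0.0992 -0.2706 -0.0418] TCP world [ 0.402 -0.112  0.286] dp in now-frame [ 0.1088 -0.2684 -0.0308]
```

```bash
cat >> h.py <<'E'
from scipy.optimize import least_squares
def rots(q,s=(1,1)):
    Rz=Ro.from_euler('z',q[0]);F=Rz*Ro.from_euler('y',q[1]+q[2]-np.pi/2);T=F*Ro.from_euler('x',s[0]*q[3])*Ro.from_euler('y',q[4])*Ro.from_euler('x',s[1]*q[5]);return Rz,F,T
E
python3 - <<'E'
from h import *
p,R,s=pose()
D=[([1.14999,.276614,1.506187,0,1.3607,-.12098],[.16973,.54914,.40381],[0.69899423,0.10495595,0.69935739,-0.10625702]),
([1.43,.28,1.75,-1.18,1.14,.31],[.1693,.5494,.4045],[0.965,-0.015,0.257,0.056]),
([1.22,.06,2.02,-1.18,.95,.23],[.2217,.3912,.4046],[0.956,-0.019,0.288,0.046]),
(s['qpos'],s['position'],s['ee_rot'])]
for a in(1,-1):
  for b in(1,-1):
    print(a,b,[round((rots(q,(a,b))[2].inv()*Ro.from_quat([r[1],r[2],r[3],r[0]])).magnitude(),3) for q,_,r in D])
def f(x):
    l2,off,l3,h,l6,a0=x;e=[]
    for q,p,_ in D:
        Rz,F,T=rots(q,BEST)
        E=Rz.apply([a0,0,h])+ (Rz*Ro.from_euler('y',q[1])).apply([0,0,l2])
        e.append(E+F.apply([l3,0,off])+T.apply([l6,0,0])-p)
    return np.ravel(e)
for BEST in[(1,1),(1,-1),(-1,1),(-1,-1)]:
    r=least_squares(f,[.45,0,.45,.17,.1,0]);print(BEST,r.x.round(3),np.abs(r.fun).max().round(4))
E
```

```text
1 1 [1.571, 1.565, 1.575, 1.571]
1 -1 [1.329, 2.185, 2.035, 0.968]
-1 1 [1.571, 1.993, 1.728, 0.794]
-1 -1 [1.329, 2.051, 1.707, 1.323]
(1, 1) [ 0.537 -0.044  0.258  0.083  0.097  0.181] 0.0635
(1, -1) [ 0.537 -0.044  0.258  0.083  0.097  0.181] 0.0635
(-1, 1) [ 0.351 -0.014 -0.055 -0.015 -0.089  0.532] 0.0636
(-1, -1) [ 0.351 -0.014 -0.055 -0.015 -0.089  0.532] 0.0636
```

```bash
python3 - <<'E'
from h import *
p,R,s=pose()
D=[([1.14999,.276614,1.506187,0,1.3607,-.12098],[.16973,.54914,.40381],[0.69899423,0.10495595,0.69935739,-0.10625702]),
([1.43,.28,1.75,-1.18,1.14,.31],[.1693,.5494,.4045],[0.965,-0.015,0.257,0.056]),
([1.22,.06,2.02,-1.18,.95,.23],[.2217,.3912,.4046],[0.956,-0.019,0.288,0.046]),
(s['qpos'],s['position'],s['ee_rot'])]
for q,_,r in D: print((rots(q)[2].inv()*Ro.from_quat([r[1],r[2],r[3],r[0]])).as_rotvec().round(3))
# per-state: express p in arm-plane frame
for q,pp,_ in D: 
    Rz,F,T=rots(q);print((Rz.inv().apply(pp)).round(4), 'toolx',Rz.inv().apply(T.apply([1,0,0])).round(3),'fore',Rz.inv().apply(F.apply([1,0,0])).round(3))
def f(x):
    l2,off,l3,h,l6,yo,ex,t5z=x;e=[]
    for q,p,_ in D:
        Rz,F,T=rots(q);T5=F*Ro.from_euler('xy',[0,0]) *Ro.from_euler('x',q[3])*Ro.from_euler('y',q[4])
        E=Rz.apply([0,yo,h])+ (Rz*Ro.from_euler('y',q[1])).apply([ex,0,l2])
        e.append(E+F.apply([l3,0,off])+T5.apply([l6,0,t5z])-p)
    return np.r_[np.ravel(e),.01*(x-[.45,0,.45,.17,.1,0,0,0])]
r=least_squares(f,[.45,0,.45,.17,.1,0,0,0]);print(r.x.round(3),r.fun.round(4))
E
```

```text
[1.571 0.    0.   ]
[1.565 0.002 0.002]
[ 1.575e+00 -2.000e-03 -1.000e-03]
[ 1.571 -0.     0.   ]
[0.5706 0.0694 0.4038] toolx [-0.002  0.    -1.   ] fore [ 0.978  0.    -0.21 ]
[ 0.5677 -0.0905  0.4045] toolx [ 0.221 -0.84  -0.495] fore [ 0.896  0.    -0.443]
[ 0.4436 -0.0738  0.4046] toolx [ 0.357 -0.752 -0.554] fore [ 0.873 -0.    -0.487]
[0.3401 0.0247 0.3723] toolx [ 0.774 -0.234 -0.588] fore [ 0.861 -0.    -0.508]
[ 0.632 -0.059  0.419  0.133  0.19   0.07   0.003 -0.001] [-0.0003  0.0002 -0.0003 -0.0003 -0.0003  0.0018  0.0003  0.0007 -0.0025
 -0.0002 -0.0007  0.001   0.0018 -0.0006 -0.0003 -0.0004  0.0009  0.0007
  0.     -0.    ]
```

```bash
cat >> h.py <<'E'
LK=(.632,-.059,.419,.133,.19,.07)
LO=np.array([-2.89,-.75,.22,-1.18,.11,-2.7]);HI=np.array([2.89,2.08,2.7,4.32,2.71,2.7])
def fk(q):
    l2,off,l3,h,l6,yo=LK;Rz,F,T=rots(q)
    p=Rz.apply([0,yo,h])+(Rz*Ro.from_euler('y',q[1])).apply([0,0,l2])+F.apply([l3,0,off])+T.apply([l6,0,0])
    return p,(T*Ro.from_euler('x',np.pi/2))
def ik(p,R,n=40,seed=None):
    rng=np.random.default_rng(0);out=[]
    Rt=Ro.from_matrix(R)
    def f(q):
        a,b=fk(q);return np.r_[(a-p)*5,(Rt.inv()*b).as_rotvec()]
    for i in range(n if seed is None else 1):
        q0=LO+rng.random(6)*(HI-LO) if seed is None else np.clip(seed,LO+1e-3,HI-1e-3)
        r=least_squares(f,q0,bounds=(LO,HI))
        if np.abs(r.fun).max()<1e-3 and not any(np.abs(r.x-o).max()<.05 for o in out): out.append(r.x)
    return out
E
python3 - <<'E'
from h import *
st()
for pitch in (30,20):
  for flip in (1,-1):
    for tip in ([.015,0,.04],[.03,0,.07],[.09,0,.17]):
      R=tool(pitch,flip);p=W(tip)-.173*R[:,0]
      print(pitch,flip,tip,[x.round(2).tolist() for x in ik(p,R)])
for pitch in (60,90):
  R=tool(pitch,1);p=W([-.1,-.1,.05])-.173*R[:,0];print(pitch,[x.round(2).tolist() for x in ik(p,R)])
E
```

```text
t 1.95 tip bay [-0.135   0.2669  0.2706] pitch 36.02 F [-0.1 -0.3 -1.1] w -0.0002 q [ 0.38 -0.22  2.33 -1.12  0.26 -0.3 ]
30 1 [0.015, 0, 0.04] [[-0.58, 0.63, 2.48, 2.43, 1.02, 1.59]]
30 1 [0.03, 0, 0.07] [[-0.55, 0.54, 2.42, 2.4, 0.91, 1.71]]
30 1 [0.09, 0, 0.17] [[-0.46, 0.34, 2.2, 2.16, 0.6, 2.15]]
30 -1 [0.015, 0, 0.04] [[-0.58, 0.63, 2.48, 2.43, 1.02, -1.55]]
30 -1 [0.03, 0, 0.07] [[-0.55, 0.54, 2.42, 2.4, 0.91, -1.43]]
30 -1 [0.09, 0, 0.17] [[-0.46, 0.34, 2.2, 2.16, 0.6, -0.99]]
20 1 [0.015, 0, 0.04] [[-0.64, 0.84, 2.57, 2.43, 1.42, 1.39]]
20 1 [0.03, 0, 0.07] [[-0.6, 0.73, 2.52, 2.44, 1.3, 1.5]]
20 1 [0.09, 0, 0.17] [[-0.5, 0.44, 2.31, 2.39, 0.92, 1.85]]
20 -1 [0.015, 0, 0.04] [[-0.64, 0.84, 2.57, 2.43, 1.42, -1.76]]
20 -1 [0.03, 0, 0.07] [[-0.6, 0.73, 2.52, 2.44, 1.3, -1.64]]
20 -1 [0.09, 0, 0.17] [[-0.5, 0.44, 2.31, 2.39, 0.92, -1.3]]
60 []
90 [[-0.49, 0.41, 1.8, -0.0, 0.93, -2.17]]
```

```bash
cat >> h.py <<'E'
def rows(q1,N,n=8):
    """joint-linear path from current state to q1, N rows; print first n rows as tool deltas"""
    p,R,s=pose();q0=np.array(s['qpos']);d0,e0=fk(q0);print('fk err',(d0-p).round(4))
    out=[]
    A=fk(q0)
    for i in range(1,N+1):
        q=q0+(np.array(q1)-q0)*i/N;Bp=fk(q);dp=A[1].inv().apply(Bp[0]-A[0]);w=(A[1].inv()*Bp[1]).as_rotvec(degrees=True)
        out.append((dp,w));A=Bp
    print('max step',max(np.linalg.norm(d) for d,_ in out).round(4),max(np.linalg.norm(w) for _,w in out).round(2))
    for f in np.linspace(0,1,9):
        a,b=fk(q0+(np.array(q1)-q0)*f);print('  path tip',(a+.173*b.as_matrix()[:,0]).round(3),'tcp',a.round(3))
    for d,w in out[:n]: print('{"dp": %s, "turn": %s, "grip": -1},'%(d.round(4).tolist(),w.round(2).tolist()))
E
python3 - <<'E'
from h import *
for flip in (1,-1):
 for pitch in (50,60,70): 
  R=tool(pitch,flip);p=W([-.2,-.1,.05])-.173*R[:,0];print('car',flip,pitch,[x.round(2).tolist() for x in ik(p,R)])
  p=W([-.03,-.1,.03])-.173*R[:,0];print('car end',flip,pitch,[x.round(2).tolist() for x in ik(p,R)])
R=tool(30,-1);p=W([-.05,0,.17])-.173*R[:,0];S=ik(p,R);print(S)
rows(S[0],30)
E
```

```text
car 1 50 [[-1.12, 0.3, 2.44, 1.4, 0.66, 2.21]]
car end 1 50 [[-0.71, 0.44, 2.21, 1.62, 0.49, 2.4]]
car 1 60 []
car end 1 60 []
car 1 70 []
car end 1 70 [[-0.55, 0.42, 1.95, 0.42, 0.54, -2.57]]
car -1 50 [[-1.12, 0.3, 2.44, 1.4, 0.66, -0.93]]
car end -1 50 [[-0.71, 0.44, 2.21, 1.62, 0.49, -0.74]]
car -1 60 [[-0.97, 0.24, 2.33, 1.01, 0.55, -0.39]]
car end -1 60 [[-0.63, 0.41, 2.08, 0.97, 0.42, -0.02]]
car -1 70 [[-0.83, 0.23, 2.21, 0.55, 0.56, 0.18]]
car end -1 70 [[-0.55, 0.42, 1.95, 0.42, 0.54, 0.57]]
[array([-0.73266677,  0.21044345,  2.455865  ,  1.97893291,  0.78580729,
       -1.06445531])]
fk err [-0.0026 -0.0001  0.0014]
max step 0.0245 6.78
  path tip [0.443 0.162 0.272] tcp [0.304 0.15  0.374]
  path tip [0.428 0.097 0.203] tcp [0.311 0.107 0.33 ]
  path tip [0.394 0.064 0.142] tcp [0.306 0.077 0.29 ]
  path tip [0.363 0.064 0.098] tcp [0.301 0.063 0.259]
  path tip [0.356 0.085 0.078] tcp [0.305 0.057 0.241]
  path tip [0.385 0.103 0.082] tcp [0.325 0.049 0.235]
  path tip [0.444 0.091 0.105] tcp [0.358 0.023 0.239]
  path tip [0.514 0.027 0.138] tcp [ 0.392 -0.029  0.248]
  path tip [ 0.561 -0.093  0.17 ] tcp [ 0.412 -0.111  0.257]
{"dp": [0.0087, -0.0125, -0.0083], "turn": [5.29, 2.81, -2.36], "grip": -1},
{"dp": [0.0087, -0.0122, -0.0075], "turn": [5.35, 2.8, -2.29], "grip": -1},
{"dp": [0.0086, -0.0118, -0.0066], "turn": [5.41, 2.78, -2.2], "grip": -1},
{"dp": [0.0085, -0.0113, -0.0058], "turn": [5.47, 2.76, -2.09], "grip": -1},
{"dp": [0.0084, -0.0106, -0.0049], "turn": [5.53, 2.74, -1.97], "grip": -1},
{"dp": [0.0082, -0.0099, -0.0041], "turn": [5.59, 2.72, -1.82], "grip": -1},
{"dp": [0.0079, -0.009, -0.0033], "turn": [5.64, 2.71, -1.66], "grip": -1},
{"dp": [0.0076, -0.0081, -0.0025], "turn": [5.7, 2.69, -1.48], "grip": -1},
```

```bash
python3 - <<'E'
from h import *
p,R,s=pose();q0=s['qpos'];q1=np.array([-0.733,.210,2.456,1.979,.786,-1.064])
m=(q0+q1)/2;m[1]=-.2;m[2]=2.15;m[4]=.6
print(m.round(3))
rows(m,15,15)
E
```

```text
[-0.176 -0.2    2.15   0.429  0.6   -0.683]
fk err [-0.0026 -0.0001  0.0014]
max step 0.0137 6.26
  path tip [0.443 0.162 0.272] tcp [0.304 0.15  0.374]
  path tip [0.45  0.127 0.265] tcp [0.315 0.127 0.373]
  path tip [0.451 0.098 0.256] tcp [0.322 0.107 0.372]
  path tip [0.449 0.077 0.247] tcp [0.328 0.091 0.371]
  path tip [0.446 0.065 0.24 ] tcp [0.333 0.078 0.37 ]
  path tip [0.445 0.06  0.236] tcp [0.338 0.068 0.371]
  path tip [0.448 0.061 0.236] tcp [0.345 0.061 0.375]
  path tip [0.457 0.067 0.243] tcp [0.354 0.056 0.382]
  path tip [0.471 0.074 0.258] tcp [0.366 0.051 0.394]
{"dp": [0.0041, -0.0128, 0.0028], "turn": [5.66, 1.32, -2.32], "grip": -1},
{"dp": [0.004, -0.0117, 0.0032], "turn": [5.66, 1.36, -2.15], "grip": -1},
{"dp": [0.0038, -0.0105, 0.0036], "turn": [5.67, 1.39, -1.95], "grip": -1},
{"dp": [0.0036, -0.0092, 0.004], "turn": [5.67, 1.43, -1.74], "grip": -1},
{"dp": [0.0033, -0.0079, 0.0043], "turn": [5.67, 1.46, -1.51], "grip": -1},
{"dp": [0.003, -0.0065, 0.0046], "turn": [5.66, 1.5, -1.26], "grip": -1},
{"dp": [0.0026, -0.005, 0.0049], "turn": [5.64, 1.54, -1.0], "grip": -1},
{"dp": [0.0022, -0.0035, 0.0051], "turn": [5.61, 1.58, -0.72], "grip": -1},
{"dp": [0.0017, -0.0019, 0.0052], "turn": [5.57, 1.62, -0.43], "grip": -1},
{"dp": [0.0012, -0.0003, 0.0053], "turn": [5.52, 1.66, -0.13], "grip": -1},
{"dp": [0.0007, 0.0014, 0.0054], "turn": [5.45, 1.7, 0.18], "grip": -1},
{"dp": [0.0001, 0.0031, 0.0053], "turn": [5.37, 1.75, 0.49], "grip": -1},
{"dp": [-0.0005, 0.0048, 0.0052], "turn": [5.28, 1.79, 0.81], "grip": -1},
{"dp": [-0.0011, 0.0065, 0.0051], "turn": [5.16, 1.83, 1.14], "grip": -1},
{"dp": [-0.0017, 0.0082, 0.0048], "turn": [5.03, 1.88, 1.47], "grip": -1},
```

Request:
{"op": "arm_command", "data": {
  "targets": [
    {"dp":[0.004,-0.013,0.003],"turn":[5.7,1.3,-2.3],"grip":-1},
    {"dp":[0.004,-0.012,0.003],"turn":[5.7,1.4,-2.1],"grip":-1},
    {"dp":[0.004,-0.01,0.004],"turn":[5.7,1.4,-1.9],"grip":-1},
    {"dp":[0.004,-0.009,0.004],"turn":[5.7,1.4,-1.7],"grip":-1},
    {"dp":[0.003,-0.008,0.004],"turn":[5.7,1.5,-1.5],"grip":-1},
    {"dp":[0.003,-0.006,0.005],"turn":[5.7,1.5,-1.3],"grip":-1},
    {"dp":[0.003,-0.005,0.005],"turn":[5.6,1.5,-1.0],"grip":-1},
    {"dp":[0.002,-0.003,0.005],"turn":[5.6,1.6,-0.7],"grip":-1}
  ]
}}

```text
clock: 2.75
position: [0.3384, 0.077, 0.3689]
ee_rot: [0.849, 0.314, 0.383, -0.181]
contact_force: [0.1, 0.8, 0.4]
width: 0.0002
```

Request:
{"op": "arm_command", "data": {
  "targets": [
    {"dp":[0.002,-0.002,0.005],"turn":[5.6,1.6,-0.4],"grip":-1},
    {"dp":[0.001,0,0.005],"turn":[5.5,1.7,-0.1],"grip":-1},
    {"dp":[0.001,0.001,0.005],"turn":[5.4,1.7,0.2],"grip":-1},
    {"dp":[0,0.003,0.005],"turn":[5.4,1.7,0.5],"grip":-1},
    {"dp":[0,0.005,0.005],"turn":[5.3,1.8,0.8],"grip":-1},
    {"dp":[-0.001,0.006,0.005],"turn":[5.2,1.8,1.1],"grip":-1},
    {"dp":[-0.002,0.008,0.005],"turn":[5.0,1.9,1.5],"grip":-1}
  ]
}}

```text
clock: 3.45
position: [0.3693, 0.0546, 0.3912]
ee_rot: [0.667, 0.599, 0.375, -0.235]
contact_force: [-0.9, 0.2, -0.1]
width: 0.0001
```

```bash
python3 - <<'E'
from h import *
st()
rows([-0.733,.210,2.456,1.979,.786,-1.064],16,16)
E
```

```text
t 3.45 tip bay [-0.1161  0.1802  0.2559] pitch 51.46 F [-0.9  0.2 -0.1] w 0.0001 q [-0.16 -0.2   2.15  0.43  0.59 -0.67]
fk err [-0.0024  0.0007  0.0014]
max step 0.0211 6.52
  path tip [0.472 0.079 0.257] tcp [0.367 0.055 0.393]
  path tip [0.473 0.085 0.228] tcp [0.373 0.049 0.365]
  path tip [0.479 0.088 0.208] tcp [0.38  0.04  0.342]
  path tip [0.491 0.085 0.196] tcp [0.389 0.028 0.323]
  path tip [0.507 0.073 0.189] tcp [0.398 0.012 0.308]
  path tip [0.526 0.05  0.185] tcp [ 0.406 -0.01   0.295]
  path tip [0.543 0.014 0.183] tcp [ 0.412 -0.038  0.283]
  path tip [ 0.556 -0.034  0.178] tcp [ 0.415 -0.072  0.27 ]
  path tip [ 0.561 -0.093  0.17 ] tcp [ 0.412 -0.111  0.257]
{"dp": [0.0129, -0.0072, 0.0037], "turn": [5.43, 2.28, -0.84], "grip": -1},
{"dp": [0.0118, -0.0057, 0.0051], "turn": [5.53, 2.18, -0.55], "grip": -1},
{"dp": [0.0106, -0.0042, 0.0064], "turn": [5.62, 2.07, -0.25], "grip": -1},
{"dp": [0.0095, -0.0025, 0.0075], "turn": [5.69, 1.97, 0.06], "grip": -1},
{"dp": [0.0083, -0.0008, 0.0084], "turn": [5.74, 1.87, 0.38], "grip": -1},
{"dp": [0.0071, 0.001, 0.0092], "turn": [5.78, 1.78, 0.7], "grip": -1},
{"dp": [0.006, 0.0028, 0.0099], "turn": [5.79, 1.68, 1.03], "grip": -1},
{"dp": [0.0048, 0.0046, 0.0104], "turn": [5.79, 1.59, 1.35], "grip": -1},
{"dp": [0.0038, 0.0064, 0.0108], "turn": [5.77, 1.5, 1.68], "grip": -1},
{"dp": [0.0027, 0.0083, 0.011], "turn": [5.74, 1.41, 2.0], "grip": -1},
{"dp": [0.0018, 0.0101, 0.0111], "turn": [5.69, 1.32, 2.31], "grip": -1},
{"dp": [0.0009, 0.0119, 0.0111], "turn": [5.62, 1.23, 2.62], "grip": -1},
{"dp": [0.0001, 0.0136, 0.0109], "turn": [5.54, 1.14, 2.93], "grip": -1},
{"dp": [-0.0006, 0.0153, 0.0107], "turn": [5.45, 1.05, 3.22], "grip": -1},
{"dp": [-0.0012, 0.0169, 0.0104], "turn": [5.35, 0.96, 3.5], "grip": -1},
{"dp": [-0.0016, 0.0185, 0.0101], "turn": [5.24, 0.87, 3.78], "grip": -1},
```

Tracking well; the tip path stays clear of the window and the pot.

Request:
{"op": "arm_command", "data": {
  "targets": [
    {"dp":[0.013,-0.007,0.004],"turn":[5.4,2.3,-0.8],"grip":-1},
    {"dp":[0.012,-0.006,0.005],"turn":[5.5,2.2,-0.5],"grip":-1},
    {"dp":[0.011,-0.004,0.006],"turn":[5.6,2.1,-0.3],"grip":-1},
    {"dp":[0.009,-0.003,0.008],"turn":[5.7,2.0,0.1],"grip":-1},
    {"dp":[0.008,-0.001,0.008],"turn":[5.7,1.9,0.4],"grip":-1},
    {"dp":[0.007,0.001,0.009],"turn":[5.8,1.8,0.7],"grip":-1},
    {"dp":[0.006,0.003,0.01],"turn":[5.8,1.7,1.0],"grip":-1},
    {"dp":[0.005,0.005,0.01],"turn":[5.8,1.6,1.3],"grip":-1}
  ]
}}

```text
clock: 4.25
position: [0.4006, 0.0109, 0.3071]
ee_rot: [0.335, 0.839, 0.325, -0.28]
contact_force: [0.1, 0.8, -0.7]
width: 0.0002
```

Request:
{"op": "arm_command", "data": {
  "targets": [
    {"dp":[0.004,0.006,0.011],"turn":[5.8,1.5,1.7],"grip":-1},
    {"dp":[0.003,0.008,0.011],"turn":[5.7,1.4,2.0],"grip":-1},
    {"dp":[0.002,0.01,0.011],"turn":[5.7,1.3,2.3],"grip":-1},
    {"dp":[0.001,0.012,0.011],"turn":[5.6,1.2,2.6],"grip":-1},
    {"dp":[0,0.014,0.011],"turn":[5.5,1.1,2.9],"grip":-1},
    {"dp":[-0.001,0.015,0.011],"turn":[5.5,1.0,3.2],"grip":-1},
    {"dp":[-0.001,0.017,0.01],"turn":[5.4,1.0,3.5],"grip":-1},
    {"dp":[-0.002,0.018,0.01],"turn":[5.2,0.9,3.8],"grip":-1}
  ]
}}

```text
clock: 5.05
position: [0.4153, -0.1116, 0.2557]
ee_rot: [0.015, 0.965, 0.056, -0.258]
contact_force: [0.2, 0.6, 0.1]
width: 0.0
```

```bash
python3 - <<'E'
from h import *
st()
go([-.05,0,.17],30,-1)
import pickle
c=manip.calibration('wrist');cv2.imwrite('pics/w1.png',manip.get_image('wrist')[:,:,::-1]);pickle.dump(c,open('w1.pkl','wb'))
E
```

```text
t 5.05 tip bay [-0.0467 -0.0015  0.1694] pitch 29.91 F [0.2 0.6 0.1] w 0.0 q [-0.73  0.21  2.45  1.98  0.78 -1.06]
turn [ 0.02 -0.09  0.  ] | 0.1 then dp [-0.0032 -0.0015  0.0009] TCP world [ 0.412 -0.111  0.256] dp in now-frame [-0.0032 -0.0015  0.0009]
```

View pics/w1.png

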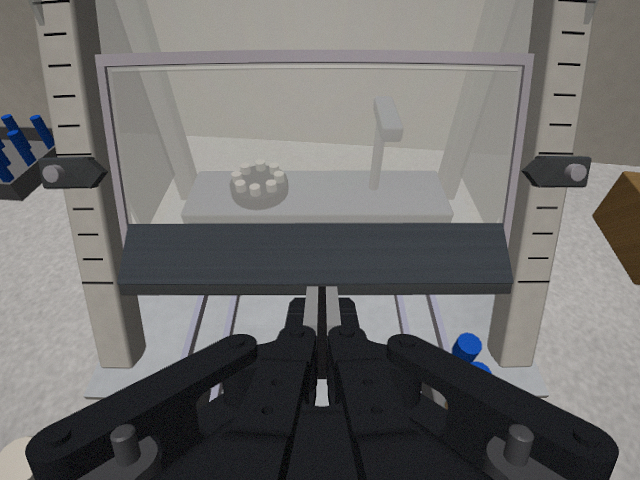

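```bash
cat >> h.py <<'E'
def slope(c,uv,out):
    """ray onto plane 'out' m in front of the window plane -> (y, s up slope)"""
    R,o=bay();n=R@np.array([.866025,0,-.5]);u=R@np.array([.5,0,.866025])
    X=plane(c,uv,o-out*n,n);return np.array([B(X)[1],np.dot(X-o,u)])
E
python3 - <<'E'
from h import *
import pickle
crop('pics/w1.png',30,140,180,310,4,'pics/w1a.png')
crop('pics/w1.png',460,140,610,310,4,'pics/w1b.png')
c=pickle.load(open('w1.pkl','rb'))
for n,uv,o in [('tipL',(105,173),.017),('tipR',(524,171),.017),('lipL',(122,294),.028),('lipR',(512,292),.028),('panTL',(96,56),0),('panTR',(534,54),0),('postbaseL out',(103,368),.015),('plate',(85,398),0)]:
    print(n,slope(c,uv,o).round(4))
E
```

```text
tipL [0.159  0.1748]
tipR [-0.1466  0.1764]
lipL [0.1545 0.0837]
lipR [-0.1457  0.0858]
panTL [0.164  0.2575]
panTR [-0.1523  0.2587]
postbaseL out [0.1931 0.0062]
plate [ 0.2302 -0.0402]
```

View pics/w1a.png

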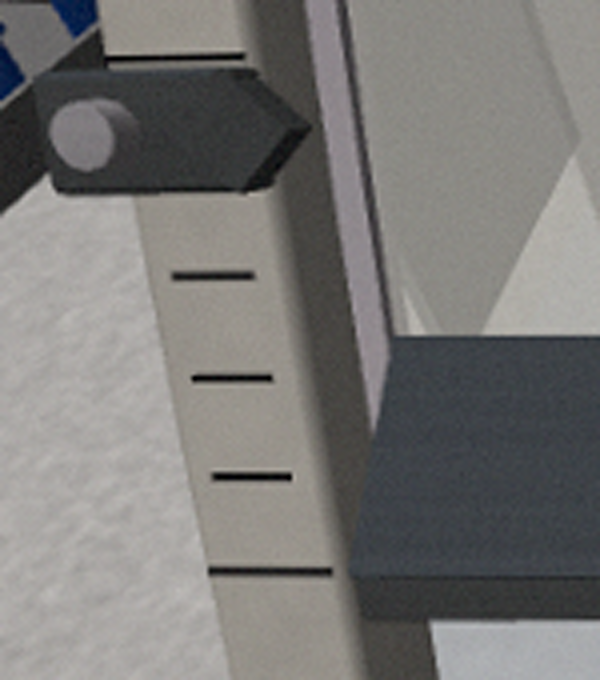

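View pics/w1b.png

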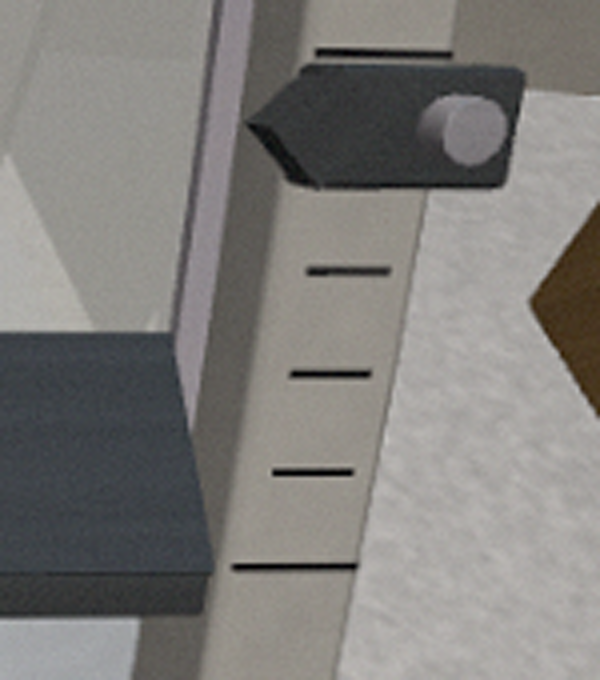

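```bash
python3 - <<'E'
from h import *
import pickle
P=np.array([(.4223,.0137),(.4258,-.0205),(.4451,-.1872),(.4493,-.2205)]);Q=np.array([(-.175,y) for y in(.1165,.0835,-.0835,-.1165)])
pc=P.mean(0);qc=Q.mean(0);H=(Q-qc).T@(P-pc);th=np.arctan2(H[0,1]-H[1,0],H[0,0]+H[1,1])
R=np.array([[np.cos(th),-np.sin(th)],[np.sin(th),np.cos(th)]]);o=pc-R@qc;print(o,th);np.save('bay.npy',[*o,th])
c=pickle.load(open('w1.pkl','rb'))
def L(x,y):return (30+x/4,140+y/4)
def Rr(x,y):return (460+x/4,140+y/4)
for n,uv,ot in [('tipL',L(311,128),.017),('tipR',Rr(247,124),.017),('lipL',L(365,617),.028),('lipR',Rr(203,612),.028),('topedge lipL',L(353,577),.028),('panTL',(96,56),0),('panTR',(534,54),0)]+[('tickL',L(250,y),.015) for y in(57,275,377,476,572)]+[('tickR',Rr(300,y),.015) for y in(53,271,374,472,567)]:
    print(n,slope(c,uv,ot).round(4))
cs=manip.calibration('side')
print('side',[slope(cs,u,.017).round(4) for u in[(340+148/8,180+155/8)]])
for nm in('side','scene'):
    cc=manip.calibration(nm)
E
```

```text
[ 0.60947023 -0.08355424] 0.11494297616175628
tipL [0.1524 0.1758]
tipR [-0.1488  0.1766]
lipL [0.1507 0.084 ]
lipR [-0.1487  0.0855]
topedge lipL [0.1517 0.0923]
panTL [0.1596 0.2576]
panTR [-0.1562  0.2588]
tickL [0.1632 0.1885]
tickL [0.1702 0.1483]
tickL [0.1739 0.1283]
tickL [0.1777 0.1081]
tickL [0.1817 0.0876]
tickR [-0.158   0.1893]
tickR [-0.1646  0.1494]
tickR [-0.168   0.1293]
tickR [-0.1715  0.1094]
tickR [-0.1752  0.0892]
side [array([0.1541, 0.18  ])]
```

```bash
python3 - <<'E'
from h import *
st();go([.0275-.05*.866,0,.0476+.025],30,-1);go([.055*.5-.006*.866,0,.055*.866+.003],30,-1)
R=tool(30,-1)
for s in(.055,.165): print([x.round(2).tolist() for x in ik(W([s*.5-.006*.866,0,s*.866+.003])-.173*R[:,0],R)])
E
```

```text
t 5.1 tip bay [-0.0468 -0.0084  0.1678] pitch 30.09 F [ 0.6 -1.6 -2.6] w -0.0004 q [-0.73  0.22  2.45  1.98  0.78 -1.06]
turn [-0.28  0.09 -0.3 ] | 0.4 then dp [ 0.0745 -0.0075  0.0672] TCP world [ 0.445 -0.103  0.159] dp in now-frame [ 0.0745 -0.0076  0.0671]
turn [-0.28  0.09 -0.3 ] | 0.4 then dp [ 0.1184 -0.0075  0.0672] TCP world [ 0.483 -0.098  0.137] dp in now-frame [ 0.1185 -0.0078  0.067 ]
[[-0.56, 0.6, 2.46, 2.44, 0.98, -1.51]]
[[-0.47, 0.37, 2.26, 2.25, 0.66, -1.12]]
```

Request:
{"op": "arm_command", "data": {
  "targets": [
    {"dp":[0.0,-0.002,0.015],"turn":[0,0,0],"grip":-1},
    {"dp":[0.0,-0.002,0.018],"turn":[0,0,0],"grip":-1},
    {"dp":[0.0,-0.002,0.018],"turn":[0,0,0],"grip":-1},
    {"dp":[0,-0.002,0.016],"turn":[0,0,0],"grip":-1},
    {"dp":[0.025,0,0],"turn":[0,0,0],"grip":-1},
    {"dp":[0.03,0,0],"turn":[0,0,0],"grip":-1},
    {"dp":[0.02,0,0],"turn":[0,0,0],"grip":-1}
  ]
}}

```text
clock: 5.8
position: [0.4471, -0.0993, 0.1595]
ee_rot: [0.016, 0.964, 0.058, -0.258]
contact_force: [-0.8, -0.0, 0.1]
width: -0.0001
```

```bash
python3 - <<'E'
from h import *
st();go([.055*.5-.006*.866,0,.055*.866+.003],30,-1)
cv2.imwrite('pics/w2.png',manip.get_image('wrist')[:,:,::-1])
im=manip.get_image('side')[:,:,::-1];cv2.imwrite('pics/side2.png',im);crop('pics/side2.png',270,180,430,330,4.5,'pics/s22.png')
E
```

```text
t 5.8 tip bay [-0.0132  0.0036  0.073 ] pitch 29.97 F [-0.8 -0.   0.1] w -0.0001 q [-0.63  0.53  2.52  2.36  0.98 -1.49]
turn [ 0.22 -0.03  0.19] | 0.3 then dp [0.042  0.003  0.0015] TCP world [ 0.483 -0.098  0.137] dp in now-frame [0.042  0.0031 0.0016]
```

View pics/w2.png

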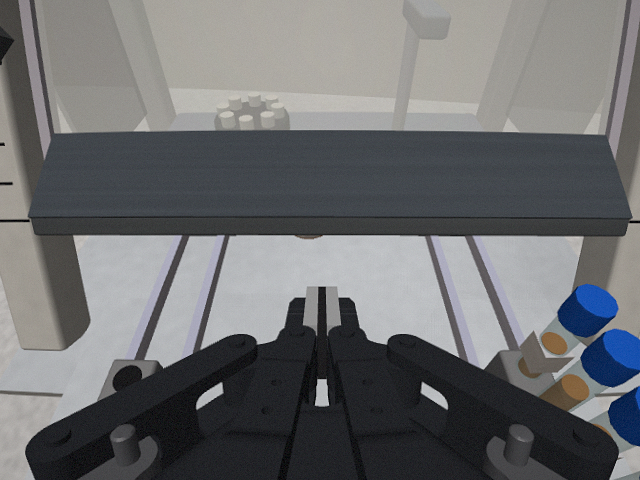

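View pics/s22.png

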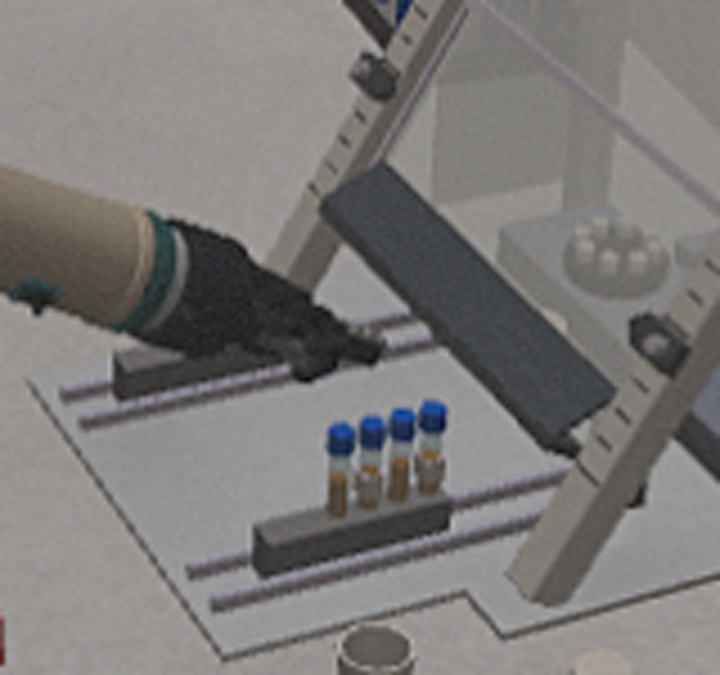

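Request:
{"op": "arm_command", "data": {
  "targets": [
    {"dp":[0.015,0.001,0],"turn":[0,0,0],"grip":-1},
    {"dp":[0.015,0.001,0],"turn":[0,0,0],"grip":-1},
    {"dp":[0.012,0.001,0],"turn":[0,0,0],"grip":-1},
    {"dp":[0,0,-0.006],"turn":[0,0,0],"grip":-1},
    {"dp":[0,0,-0.006],"turn":[0,0,0],"grip":-1}
  ]
}}

```text
clock: 6.4
position: [0.4884, -0.0969, 0.1501]
ee_rot: [0.016, 0.964, 0.058, -0.258]
contact_force: [-0.6, 0.2, 0.2]
width: 0.0001
```

Request:
{"op": "arm_command", "data": {
  "targets": [
    {"dp":[0,0,-0.005],"turn":[0,0,0],"grip":-1},
    {"dp":[0,0,-0.005],"turn":[0,0,0],"grip":-1},
    {"dp":[0,0,-0.005],"turn":[0,0,0],"grip":-1},
    {"dp":[0,0,-0.005],"turn":[0,0,0],"grip":-1}
  ]
}}

```text
clock: 6.8
position: [0.4976, -0.0957, 0.1676]
ee_rot: [0.016, 0.964, 0.057, -0.258]
contact_force: [-2.1, -0.6, -1.7]
width: 0.0001
```

```bash
cat >> h.py <<'E'
def so():
    st();p,R,s=pose();b=B(p+.173*R[:,0]);print('tip s',round(b[0]*.5+b[2]*.866,4),'out',round(-b[0]*.866+b[2]*.5,4))
E
python3 - <<'E'
from h import *
so()
E
```

```text
t 6.8 tip bay [0.0373 0.0013 0.0811] pitch 30.01 F [-2.1 -0.6 -1.7] w 0.0001 q [-0.53  0.51  2.4   2.39  0.87 -1.39]
tip s 0.0889 out 0.0083
```

```bash
python3 - <<'E'
from h import *
import pickle
c=manip.calibration('wrist');pickle.dump(c,open('w3.pkl','wb'))
cv2.imwrite('pics/w3.png',manip.get_image('wrist')[:,:,::-1])
im=manip.get_image('side')[:,:,::-1];cv2.imwrite('pics/side3.png',im);crop('pics/side3.png',270,180,430,330,4.5,'pics/s33.png')
E
```

```text
(no output)
```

View pics/w3.png

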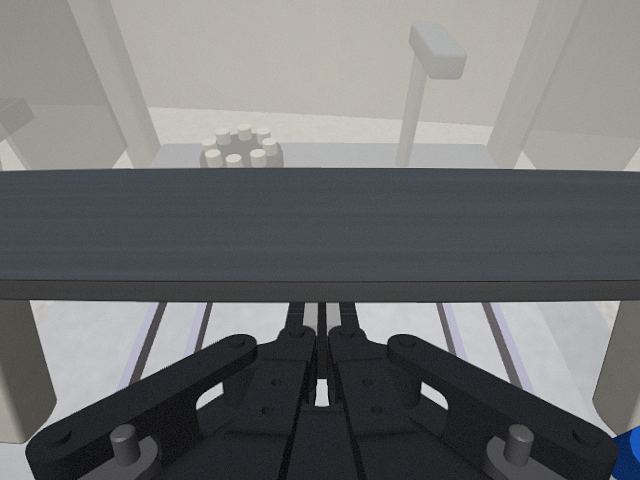

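View pics/s33.png

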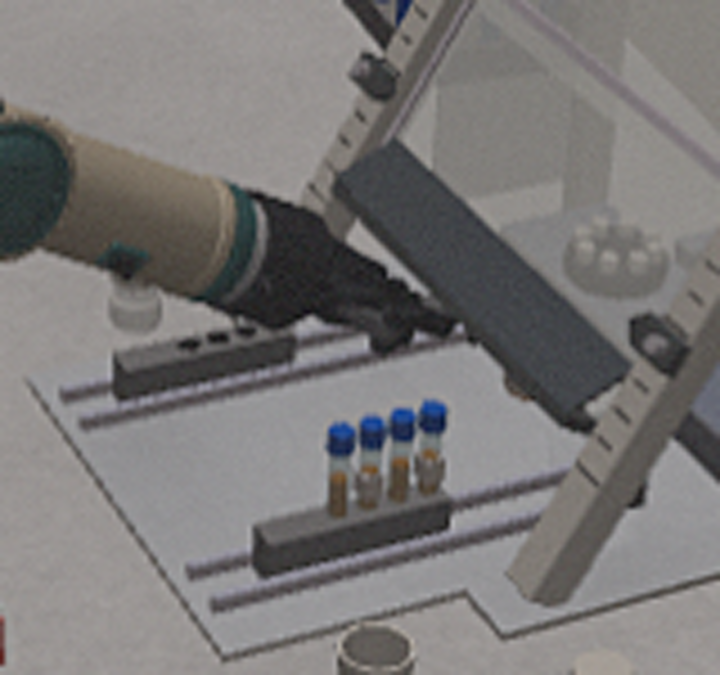

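```bash
python3 - <<'E'
from h import *
import pickle
c=pickle.load(open('w3.pkl','rb'))
im=cv2.imread('pics/w3.png',0)
for x in (225,420,500): print(x,im[276:310,x].tolist())
for u in (100,225,420,560): print(slope(c,(u,301),.028).round(4))
E
```

```text
225 [74, 73, 72, 76, 62, 44, 62, 68, 66, 62, 62, 62, 62, 64, 60, 68, 64, 63, 67, 60, 61, 60, 65, 63, 63, 37, 100, 192, 194, 193, 194, 194, 192, 197]
420 [76, 74, 70, 77, 76, 43, 67, 69, 66, 65, 67, 68, 67, 70, 66, 64, 67, 66, 67, 65, 66, 66, 64, 59, 66, 50, 66, 198, 205, 201, 201, 201, 200, 203]
500 [76, 72, 78, 76, 72, 36, 74, 65, 64, 67, 70, 67, 64, 67, 61, 65, 67, 66, 63, 61, 70, 58, 61, 64, 57, 59, 153, 203, 199, 195, 198, 196, 188, 185]
[0.0918 0.0996]
[0.0411 0.1003]
[-0.0352  0.1007]
[-0.092   0.1005]
```

Request:
{"op": "arm_command", "data": {
  "targets": [
    {"dp":[0,0,-0.008],"turn":[0,0,0],"grip":-1},
    {"dp":[0,0,-0.01],"turn":[0,0,0],"grip":-1},
    {"dp":[0,0,-0.012],"turn":[0,0,0],"grip":-1},
    {"dp":[0,0,-0.012],"turn":[0,0,0],"grip":-1},
    {"dp":[0,0,-0.01],"turn":[0,0,0],"grip":-1},
    {"dp":[0,0,-0.007],"turn":[0,0,0],"grip":-1},
    {"dp":[0,0,-0.004],"turn":[0,0,0],"grip":-1},
    {"dp":[0,0,0],"turn":[0,0,0],"grip":-1}
  ]
}}

```text
clock: 7.7
position: [0.5297, -0.0919, 0.2227]
ee_rot: [0.017, 0.965, 0.058, -0.257]
contact_force: [0.5, 0.2, -0.2]
width: 0.0001
```

```bash
python3 - <<'E'
from h import *
so()
cv2.imwrite('pics/w4.png',manip.get_image('wrist')[:,:,::-1])
im=manip.get_image('side')[:,:,::-1];cv2.imwrite('pics/side4.png',im);crop('pics/side4.png',320,150,440,260,6,'pics/s44.png')
E
```

```text
t 7.7 tip bay [0.0699 0.0015 0.1368] pitch 29.8 F [ 0.5  0.2 -0.2] w 0.0001 q [-0.48  0.39  2.28  2.27  0.69 -1.16]
tip s 0.1534 out 0.0078
```

View pics/s44.png

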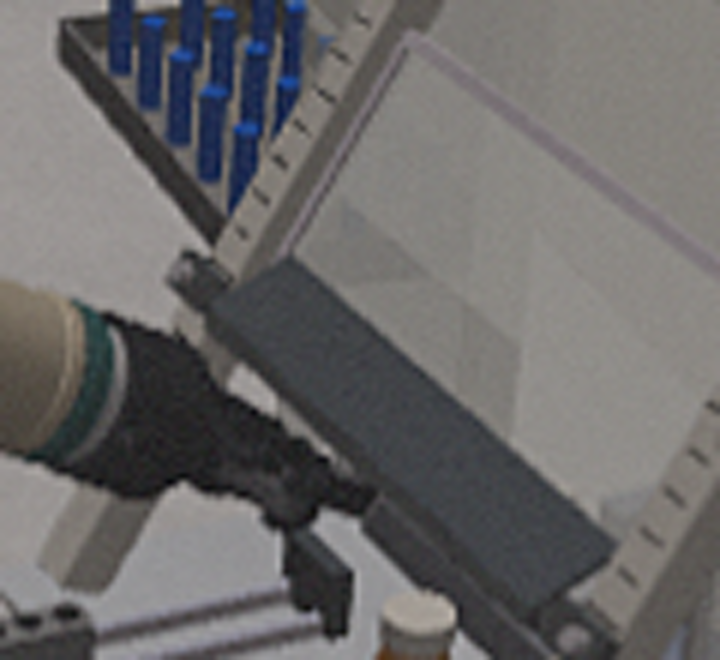

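Request:
{"op": "arm_command", "data": {
  "targets": [
    {"dp":[0,0,0.008],"turn":[0,0,0],"grip":-1},
    {"dp":[-0.015,0,0.005],"turn":[0,0,0],"grip":-1},
    {"dp":[-0.025,0,0],"turn":[0,0,0],"grip":-1},
    {"dp":[-0.03,0,0],"turn":[0,0,0],"grip":-1},
    {"dp":[-0.03,0,0],"turn":[0,0,0],"grip":-1},
    {"dp":[-0.015,0,0],"turn":[0,0,0],"grip":-1},
    {"dp":[0,0,0],"turn":[0,0,0],"grip":-1}
  ]
}}

```text
clock: 8.5
position: [0.422, -0.1044, 0.2689]
ee_rot: [0.016, 0.965, 0.057, -0.257]
contact_force: [0.2, 0.7, 0.6]
width: 0.0
```

```bash
python3 - <<'E'
from h import *
import pickle
so()
c=manip.calibration('wrist');pickle.dump(c,open('w5.pkl','wb'))
cv2.imwrite('pics/w5.png',manip.get_image('wrist')[:,:,::-1])
E
```

```text
t 8.5 tip bay [-0.0386  0.0011  0.1828] pitch 29.87 F [0.2 0.7 0.6] w 0.0 q [-0.69  0.18  2.42  1.96  0.75 -0.99]
tip s 0.139 out 0.1248
```

View pics/w5.png

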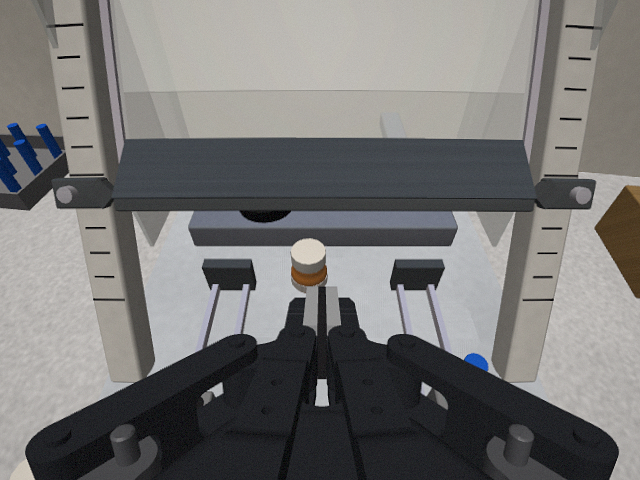

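```bash
python3 - <<'E'
from h import *
crop('pics/w5.png',45,150,165,320,5*.8,'pics/w5a.png')
crop('pics/w5.png',485,150,605,320,5*.8,'pics/w5b.png')
a=cv2.imread('pics/w5a.png');b=cv2.imread('pics/w5b.png');cv2.imwrite('pics/w5ab.png',np.hstack([a[:600,:],b[:600,:]])[:600,:800] if a.shape[1]*2>800 else np.hstack([a,b])[:600])
print(a.shape)
E
```

```text
(680, 480, 3)
```

View pics/w5a.png

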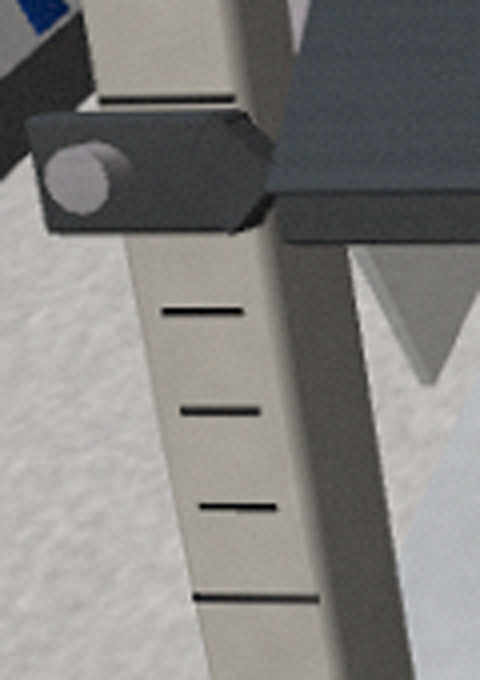

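View pics/w5b.png

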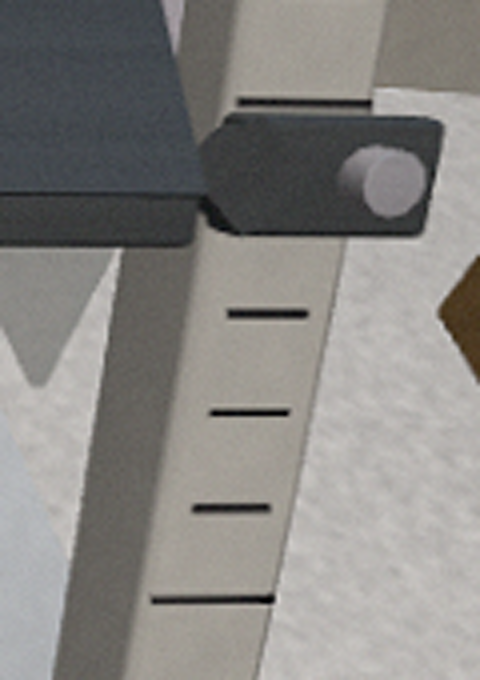

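```bash
python3 - <<'E'
from h import *
import pickle
c5=pickle.load(open('w5.pkl','rb'));c1=pickle.load(open('w1.pkl','rb'))
L=lambda x,y:(45+x/4,150+y/4)
Rr=lambda x,y:(485+x/4,150+y/4)
for n,uv,o in [('lipL',L(285,241),.028),('lipR',Rr(190,245),.028)]+[('tickL',L(220,y),.015) for y in(100,312,411,507,599)]+[('tickR',Rr(250,y),.015) for y in(103,315,413,509,600)]+[('clip top L',L(150,113),.018),('clip botL',L(150,234),.018),('clip top R',Rr(330,116),.018),('clip botR',Rr(330,235),.018),('tipR~',Rr(203,185),.018)]:
    print(n,slope(c5,uv,o).round(4))
L=lambda x,y:(30+x/4,140+y/4)
Rr=lambda x,y:(460+x/4,140+y/4)
for n,uv in[('clip top L',L(150,70)),('clip botL',L(150,193)),('tipL',L(311,128)),('clip top R',Rr(400,65)),('clip botR',Rr(400,187)),('tipR',Rr(247,124))]:
    print('w1',n,[slope(c1,uv,o).round(4) for o in(.015,.018,.021)])
E
```

```text
lipL [0.1507 0.1643]
lipR [-0.1479  0.165 ]
tickL [0.1671 0.1883]
tickL [0.174 0.148]
tickL [0.1775 0.128 ]
tickL [0.1812 0.1077]
tickL [0.185  0.0874]
tickR [-0.1632  0.1893]
tickR [-0.1705  0.1491]
tickR [-0.1743  0.1293]
tickR [-0.1782  0.1091]
tickR [-0.1822  0.089 ]
clip top L [0.1791 0.1863]
clip botL [0.1832 0.1638]
clip top R [-0.1771  0.1874]
clip botR [-0.1814  0.1653]
tipR~ [-0.1549  0.1744]
w1 clip top L [array([0.1829, 0.1866]), array([0.1806, 0.1866]), array([0.1784, 0.1867])]
w1 clip botL [array([0.1872, 0.164 ]), array([0.1849, 0.1644]), array([0.1826, 0.1648])]
w1 tipL [array([0.1536, 0.1756]), array([0.1517, 0.1758]), array([0.1499, 0.1761])]
w1 clip top R [array([-0.1774,  0.1875]), array([-0.1753,  0.1876]), array([-0.1732,  0.1877])]
w1 clip botR [array([-0.1814,  0.1654]), array([-0.1793,  0.1657]), array([-0.1772,  0.1661])]
w1 tipR [array([-0.15  ,  0.1765]), array([-0.1482,  0.1767]), array([-0.1465,  0.1769])]
```

Request:
{"op": "arm_command", "data": {
  "targets": [
    {"dp":[0.025,0,0],"turn":[0,0,0],"grip":-1},
    {"dp":[0.035,0,0],"turn":[0,0,0],"grip":-1},
    {"dp":[0.035,0,0],"turn":[0,0,0],"grip":-1},
    {"dp":[0.021,0,0],"turn":[0,0,0],"grip":-1},
    {"dp":[0,0,-0.006],"turn":[0,0,0],"grip":-1},
    {"dp":[0,0,0],"turn":[0,0,0],"grip":-1}
  ]
}}

```text
clock: 9.15
position: [0.5273, -0.0919, 0.2152]
ee_rot: [0.016, 0.964, 0.058, -0.258]
contact_force: [-0.6, -0.4, 0.7]
width: 0.0
```

```bash
python3 - <<'E'
from h import *
so()
E
```

```text
t 9.15 tip bay [0.0674 0.0019 0.129 ] pitch 29.91 F [-0.6 -0.4  0.7] w 0.0 q [-0.48  0.4   2.29  2.29  0.71 -1.19]
tip s 0.1454 out 0.0061
```

Need +19.5 mm to tip s 0.165.

Request:
{"op": "arm_command", "data": {
  "targets": [
    {"dp":[0,0,-0.005],"turn":[0,0,0],"grip":-1},
    {"dp":[0,0,-0.004],"turn":[0,0,0],"grip":-1},
    {"dp":[0,0,-0.003],"turn":[0,0,0],"grip":-1},
    {"dp":[0,0,-0.003],"turn":[0,0,0],"grip":-1},
    {"dp":[0,0,-0.002],"turn":[0,0,0],"grip":-1},
    {"dp":[0,0,-0.0015],"turn":[0,0,0],"grip":-1},
    {"dp":[0,0,-0.0005],"turn":[0,0,0],"grip":-1},
    {"dp":[0,0,0],"turn":[0,0,0],"grip":-1}
  ]
}}

```text
clock: 9.95
position: [0.5361, -0.0912, 0.2319]
ee_rot: [0.016, 0.964, 0.057, -0.258]
contact_force: [-2.5, -0.3, -0.5]
width: 0.0002
```

```bash
python3 - <<'E'
from h import *
so()
E
```

```text
t 9.95 tip bay [0.0762 0.0014 0.1456] pitch 29.92 F [-2.5 -0.3 -0.5] w 0.0002 q [-0.47  0.37  2.26  2.24  0.66 -1.12]
tip s 0.1641 out 0.0068
```

Request:
{"op": "arm_command", "data": {
  "targets": [
    {"dp":[0,0,-0.001],"turn":[0,0,0],"grip":-1},
    {"dp":[0,0,0],"turn":[0,0,0],"grip":-1},
    {"dp":[0,0,0.006],"turn":[0,0,0],"grip":-1},
    {"dp":[0,0,0.01],"turn":[0,0,0],"grip":-1},
    {"dp":[-0.03,0,0.005],"turn":[0,0,0],"grip":-1},
    {"dp":[-0.04,0,0],"turn":[0,0,0],"grip":-1},
    {"dp":[-0.04,0,0],"turn":[0,0,0],"grip":-1},
    {"dp":[-0.02,0,0],"turn":[0,0,0],"grip":-1}
  ]
}}

```text
clock: 10.75
position: [0.4127, -0.1052, 0.2803]
ee_rot: [0.016, 0.965, 0.058, -0.257]
contact_force: [-0.0, -0.6, 0.8]
width: 0.0001
```

```bash
python3 - <<'E'
from h import *
import pickle
so()
c=manip.calibration('wrist');pickle.dump(c,open('w6.pkl','wb'))
cv2.imwrite('pics/w6.png',manip.get_image('wrist')[:,:,::-1])
a=cv2.imread('pics/w6.png')
f=3.3
A=cv2.resize(a[140:310,45:165],None,fx=f,fy=f,interpolation=cv2.INTER_CUBIC);Bq=cv2.resize(a[140:310,485:605],None,fx=f,fy=f,interpolation=cv2.INTER_CUBIC)
cv2.imwrite('pics/w6ab.png',np.hstack([A,Bq]))
E
```

```text
t 10.75 tip bay [-0.0479  0.0016  0.1943] pitch 29.83 F [-0.  -0.6  0.8] w 0.0001 q [-0.72  0.14  2.42  1.89  0.75 -0.93]
tip s 0.1443 out 0.1386
```

View pics/w6ab.png

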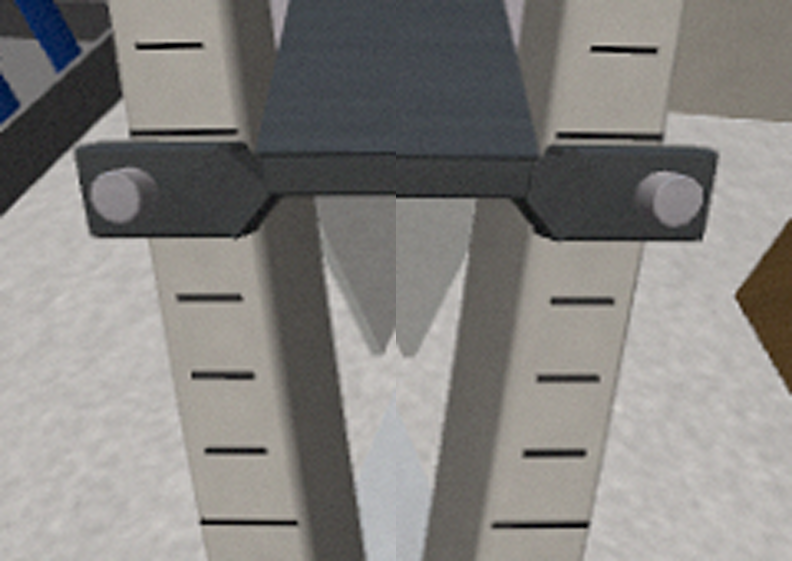

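View pics/w6.png

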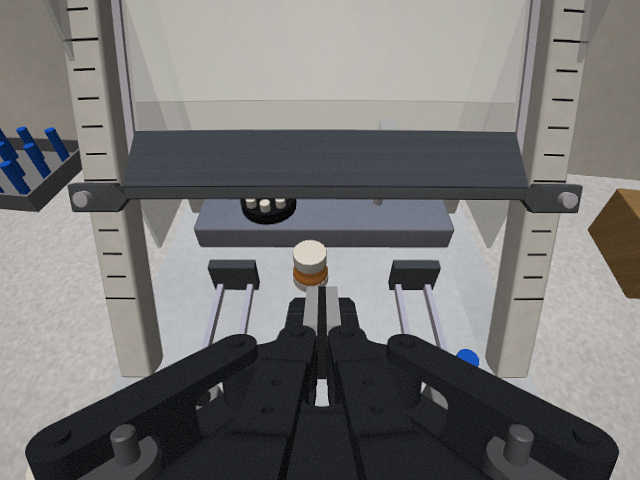

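```bash
python3 - <<'E'
from h import *
import pickle
c=pickle.load(open('w6.pkl','rb'));f=3.3
L=lambda x,y:(45+x/f,140+y/f)
Rr=lambda x,y:(485+(x-396)/f,140+y/f)
im=cv2.imread('pics/w6.png',0)
for x in(135,200,420,515): print(x,im[190:204,x].tolist())
for n,uv,o in [('lipL',L(280,194),.028),('lipR',Rr(515,196),.028),('tipL',L(272,190),.018),('tipR',Rr(526,192),.018),('ctL',L(150,144),.018),('cbL',L(150,237),.018),('ctR',Rr(640,147),.018),('cbR',Rr(640,239),.018)]: print(n,slope(c,uv,o).round(4))
for y in (132,298,376,450,523): print(slope(c,L(220,y),.015).round(4))
E
```

```text
135 [61, 57, 61, 62, 61, 62, 57, 60, 39, 57, 69, 73, 72, 75]
200 [60, 60, 57, 59, 57, 60, 61, 56, 47, 82, 97, 95, 96, 93]
420 [63, 61, 61, 62, 62, 58, 60, 55, 49, 78, 126, 121, 119, 120]
515 [57, 61, 59, 57, 61, 59, 61, 58, 52, 38, 85, 95, 97, 92]
lipL [0.1482 0.1757]
lipR [-0.1452  0.1769]
tipL [0.1558 0.1751]
tipR [-0.1536  0.1764]
ctL [0.1841 0.1861]
cbL [0.188  0.1639]
ctR [-0.1797  0.1874]
cbR [-0.1839  0.1655]
[0.1683 0.1885]
[0.1748 0.148 ]
[0.1782 0.1278]
[0.1816 0.1078]
[0.1852 0.0873]
```

```bash
python3 - <<'E'
from h import *
p,Rc,s=pose()
R=tool(70,-1)
for tip in([-.2,-.1,.15],[-.2,-.1,.025],[-.1,-.1,.025],[-.03,-.1,.025]):
    print(tip,[x.round(2).tolist() for x in ik(W(tip)-.173*R[:,0],R)])
q=ik(W([-.2,-.1,.15])-.173*R[:,0],R)[0]
rows(q,16,16)
cs=manip.calibration('side');cc=manip.calibration('scene')
# carrier tail top-centre: side s3 crop, scene c2 crop
us=(270+463/8,250+390/8);uc=(200+279/8,240+415/8)
t,e=tri([(cs,us),(cc,uc)]);print('tail top mid',B(t).round(4),e)
# wrist-independent via planes
print(B(zpl(cs,us,.040)).round(4),B(zpl(cc,uc,.040)).round(4))
E
```

```text
[-0.2, -0.1, 0.15] [[-0.82, 0.06, 2.07, 0.38, 0.84, 0.4]]
[-0.2, -0.1, 0.025] [[-0.82, 0.27, 2.25, 0.63, 0.49, 0.09]]
[-0.1, -0.1, 0.025] [[-0.64, 0.36, 2.09, 0.52, 0.49, 0.38]]
[-0.03, -0.1, 0.025] [[-0.54, 0.42, 1.96, 0.43, 0.52, 0.56]]
fk err [-0.0003  0.0001  0.0015]
max step 0.0164 3.93
  path tip [ 0.561 -0.087  0.197] tcp [ 0.412 -0.105  0.283]
  path tip [ 0.558 -0.076  0.195] tcp [ 0.414 -0.105  0.287]
  path tip [ 0.55  -0.07   0.189] tcp [ 0.414 -0.108  0.29 ]
  path tip [ 0.536 -0.072  0.181] tcp [ 0.411 -0.115  0.291]
  path tip [ 0.519 -0.081  0.17 ] tcp [ 0.405 -0.126  0.293]
  path tip [ 0.498 -0.1    0.16 ] tcp [ 0.397 -0.141  0.295]
  path tip [ 0.475 -0.127  0.153] tcp [ 0.387 -0.161  0.298]
  path tip [ 0.449 -0.163  0.148] tcp [ 0.376 -0.185  0.304]
  path tip [ 0.422 -0.206  0.15 ] tcp [ 0.363 -0.213  0.313]
{"dp": [0.0005, -0.0001, -0.003], "turn": [-0.02, -1.07, -2.14], "grip": -1},
{"dp": [-0.0001, 0.0005, -0.0021], "turn": [-0.02, -1.37, -1.96], "grip": -1},
{"dp": [-0.0008, 0.0011, -0.0013], "turn": [-0.01, -1.65, -1.74], "grip": -1},
{"dp": [-0.0015, 0.001
[... 428 characters left out ...]
ip": -1},
{"dp": [-0.0055, 0.0067, 0.0035], "turn": [0.35, -2.97, 0.33], "grip": -1},
{"dp": [-0.0061, 0.0077, 0.004], "turn": [0.44, -3.05, 0.68], "grip": -1},
{"dp": [-0.0066, 0.0087, 0.0044], "turn": [0.54, -3.09, 1.03], "grip": -1},
{"dp": [-0.0071, 0.0097, 0.0048], "turn": [0.64, -3.1, 1.37], "grip": -1},
{"dp": [-0.0076, 0.0108, 0.0051], "turn": [0.76, -3.08, 1.72], "grip": -1},
{"dp": [-0.0079, 0.0119, 0.0054], "turn": [0.87, -3.03, 2.06], "grip": -1},
{"dp": [-0.0083, 0.013, 0.0056], "turn": [1.0, -2.96, 2.38], "grip": -1},
tail top mid [-0.1372 -0.0987  0.0362] [np.float64(0.00024589650677325086), np.float64(0.0002458965067731593)]
[-0.1394 -0.1036  0.04  ] [-0.1345 -0.1003  0.04  ]
```

```bash
python3 - <<'E'
from h import *
go([-.2,-.1,.15],70,-1)
E
```

```text
turn [ 3.000e-01 -4.024e+01  3.000e-02] | 40.2 then dp [-0.0502  0.1013  0.046 ] TCP world [ 0.363 -0.213  0.313] dp in now-frame [-0.0682  0.1011  0.0031]
```

Request:
{"op": "arm_command", "data": {
  "targets": [
    {"dp":[-0.014,0.02,0.001],"turn":[0,0,0],"grip":-1},
    {"dp":[-0.014,0.02,0.001],"turn":[0,0,0],"grip":-1},
    {"dp":[-0.014,0.02,0.001],"turn":[0,0,0],"grip":-1},
    {"dp":[-0.013,0.02,0],"turn":[0,0,0],"grip":-1},
    {"dp":[-0.013,0.021,0],"turn":[0,0,0],"grip":-1},
    {"dp":[0,0,0],"turn":[0,-4,0],"grip":-1},
    {"dp":[0,0,0],"turn":[0,-4,0],"grip":-1},
    {"dp":[0,0,0],"turn":[0,-4,0],"grip":-1}
  ]
}}

```text
clock: 11.6
position: [0.3668, -0.2136, 0.311]
ee_rot: [0.022, 0.932, 0.056, -0.358]
contact_force: [0.2, 1.1, -0.5]
width: -0.0003
```

Request:
{"op": "arm_command", "data": {
  "targets": [
    {"dp":[0,0,0],"turn":[0,-4,0],"grip":-1},
    {"dp":[0,0,0],"turn":[0,-4,0],"grip":-1},
    {"dp":[0,0,0],"turn":[0,-4,0],"grip":-1},
    {"dp":[0,0,0],"turn":[0,-4,0],"grip":-1},
    {"dp":[0,0,0],"turn":[0,-4,0],"grip":-1},
    {"dp":[0,0,0],"turn":[0,-4,0],"grip":-1},
    {"dp":[0,0,0],"turn":[0,-4,0],"grip":-1},
    {"dp":[0,0,0],"turn":[0,0,0],"grip":-1}
  ]
}}

```text
clock: 12.4
position: [0.3676, -0.2129, 0.3109]
ee_rot: [0.036, 0.818, 0.05, -0.572]
contact_force: [0.7, -0.4, 0.5]
width: 0.0001
```

```bash
python3 - <<'E'
from h import *
import pickle
so();go([-.185,-.1,.025],70,-1)
c=manip.calibration('wrist');pickle.dump(c,open('w7.pkl','wb'))
cv2.imwrite('pics/w7.png',manip.get_image('wrist')[:,:,::-1])
E
```

```text
t 12.4 tip bay [-0.1958 -0.1003  0.1484] pitch 69.93 F [ 0.7 -0.4  0.5] w 0.0001 q [-0.82  0.07  2.06  0.38  0.84  0.4 ]
tip s 0.0307 out 0.2438
turn [ 0.46 -0.07  0.13] | 0.5 then dp [ 0.1197 -0.0007  0.0319] TCP world [ 0.378 -0.211  0.188] dp in now-frame [ 0.1196 -0.0007  0.032 ]
```

View pics/w7.png

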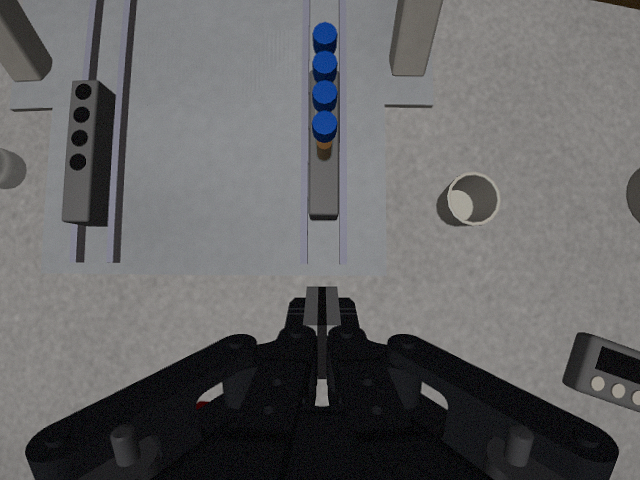

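```bash
python3 - <<'E'
from h import *
import pickle
c=pickle.load(open('w7.pkl','rb'))
print('tail top',B(zpl(c,(323,215),.04)).round(4),'rail ends',B(zpl(c,(304,264),.017)).round(4),B(zpl(c,(344,264),.017)).round(4))
for nm in('side','scene'):
    cc=manip.calibration(nm);im=cv2.cvtColor(cv2.imread(f'pics/{nm}0.png'),cv2.COLOR_BGR2HSV)
    m=((im[...,0]<6)|(im[...,0]>174))&(im[...,1]>150)&(im[...,2]>60);ys,xs=np.nonzero(m);
    h=cv2.convexHull(np.c_[xs,ys].astype(np.int32))[:,0]
    print(nm,len(xs),[ (p.tolist(),B(zpl(cc,p.astype(float),.03))[:2].round(3).tolist()) for p in h[::max(1,len(h)//6)]])
E
```

```text
tail top [-0.138  -0.0991  0.04  ] rail ends [-0.1762 -0.0836  0.017 ] [-0.1759 -0.1171  0.017 ]
side 225 [([270, 326], [-0.313, -0.139]), ([266, 328], [-0.325, -0.143]), ([262, 327], [-0.332, -0.136]), ([250, 304], [-0.33, -0.036]), ([249, 294], [-0.318, 0.006]), ([255, 291], [-0.299, 0.013]), ([269, 316], [-0.301, -0.101])]
scene 531 [([225, 249], [-0.278, -0.012]), ([219, 254], [-0.275, -0.036]), ([194, 270], [-0.277, -0.118]), ([190, 269], [-0.288, -0.122]), ([188, 267], [-0.298, -0.122]), ([186, 259], [-0.326, -0.107]), ([187, 249], [-0.355, -0.082]), ([193, 245], [-0.356, -0.061]), ([206, 238], [-0.352, -0.019]), ([221, 238], [-0.32, 0.009]), ([225, 241], [-0.302, 0.009])]
```

Request:
{"op": "arm_command", "data": {
  "targets": [
    {"dp":[0.02,0,0.002],"turn":[0,0,0],"grip":-1},
    {"dp":[0.03,0,0.003],"turn":[0,0,0],"grip":-1},
    {"dp":[0.03,0,0.003],"turn":[0,0,0],"grip":-1},
    {"dp":[0.025,0,0.003],"turn":[0,0,0],"grip":-1},
    {"dp":[0.012,0,0.001],"turn":[0,0,0],"grip":-1},
    {"dp":[0.003,0,0.001],"turn":[0,0,0],"grip":-1},
    {"dp":[0,0,0],"turn":[0,0,0],"grip":-1}
  ]
}}

```text
clock: 13.15
position: [0.395, -0.2098, 0.1932]
ee_rot: [0.034, 0.818, 0.049, -0.572]
contact_force: [-0.9, 0.2, 0.5]
width: -0.0002
```

```bash
python3 - <<'E'
from h import *
so();go([-.15,-.1,.026],70,-1);go([-.035,-.1,.026],70,-1)
cv2.imwrite('pics/w8.png',manip.get_image('wrist')[:,:,::-1])
im=manip.get_image('side')[:,:,::-1];cv2.imwrite('pics/side8.png',im);crop('pics/side8.png',240,180,420,330,4,'pics/s88.png')
E
```

```text
t 13.15 tip bay [-0.1682 -0.1006  0.0307] pitch 69.95 F [-0.9  0.2  0.5] w -0.0002 q [-0.76  0.28  2.19  0.57  0.51  0.21]
tip s -0.0575 out 0.161
turn [ 0.23 -0.05  0.08] | 0.3 then dp [ 0.0106 -0.0008 -0.0157] TCP world [ 0.413 -0.207  0.189] dp in now-frame [ 0.0107 -0.0008 -0.0157]
turn [ 0.23 -0.05  0.08] | 0.3 then dp [ 0.05   -0.0008 -0.1237] TCP world [ 0.527 -0.194  0.189] dp in now-frame [ 0.0501 -0.0003 -0.1237]
```

View pics/w8.png

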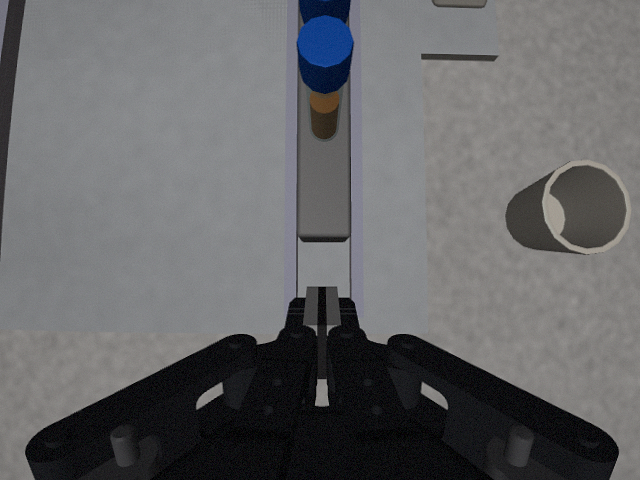

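View pics/s88.png

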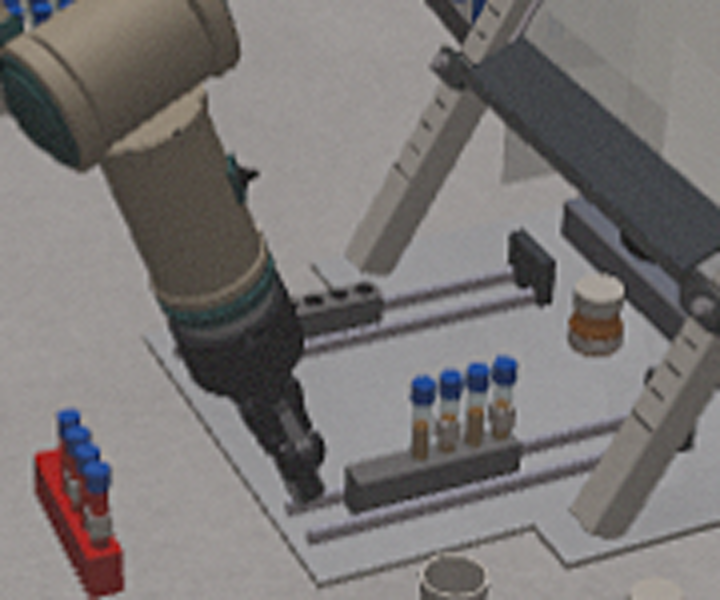

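Request:
{"op": "arm_command", "data": {
  "targets": [
    {"dp":[0.006,0,-0.005],"turn":[0,0,0],"grip":-1},
    {"dp":[0.004,0,-0.009],"turn":[0,0,0],"grip":-1},
    {"dp":[0.0015,0,-0.005],"turn":[0,0,0],"grip":-1},
    {"dp":[0.0017,0,-0.0047],"turn":[0,0,0],"grip":-1},
    {"dp":[0.0027,0,-0.0075],"turn":[0,0,0],"grip":-1},
    {"dp":[0.0034,0,-0.0094],"turn":[0,0,0],"grip":-1}
  ]
}}

```text
clock: 13.85
position: [0.44, -0.2043, 0.1895]
ee_rot: [0.035, 0.818, 0.048, -0.572]
contact_force: [-1.2, 0.0, 0.5]
width: -0.0002
```

```bash
python3 - <<'E'
from h import *
so();go([-.035,-.1,.026],70,-1)
E
```

```text
t 13.85 tip bay [-0.1229 -0.1005  0.027 ] pitch 69.95 F [-1.2  0.   0.5] w -0.0002 q [-0.68  0.33  2.12  0.54  0.5   0.33]
tip s -0.0381 out 0.1199
turn [ 0.27 -0.05  0.01] | 0.3 then dp [ 0.031  -0.0005 -0.0824] TCP world [ 0.527 -0.194  0.189] dp in now-frame [ 0.0311 -0.0001 -0.0824]
```

Request:
{"op": "arm_command", "data": {
  "targets": [
    {"dp":[0.0034,0,-0.0094],"turn":[0,0,0],"grip":-1},
    {"dp":[0.0038,0,-0.0103],"turn":[0,0,0],"grip":-1},
    {"dp":[0.0038,0,-0.0103],"turn":[0,0,0],"grip":-1},
    {"dp":[0.0038,0,-0.0103],"turn":[0,0,0],"grip":-1},
    {"dp":[0.0038,0,-0.0103],"turn":[0,0,0],"grip":-1},
    {"dp":[0.0034,0,-0.0094],"turn":[0,0,0],"grip":-1},
    {"dp":[0.003,0,-0.008],"turn":[0,0,0],"grip":-1}
  ]
}}

```text
clock: 14.55
position: [0.5124, -0.1958, 0.1893]
ee_rot: [0.035, 0.818, 0.049, -0.572]
contact_force: [-2.2, -0.7, 1.1]
width: -0.0002
```

```bash
python3 - <<'E'
from h import *
so();go([-.03,-.1,.026],70,-1)
im=manip.get_image('side')[:,:,::-1];cv2.imwrite('pics/side9.png',im);crop('pics/side9.png',290,150,460,330,3.3,'pics/s99.png')
E
```

```text
t 14.55 tip bay [-0.0499 -0.1003  0.0268] pitch 69.93 F [-2.2 -0.7  1.1] w -0.0002 q [-0.57  0.4   1.99  0.45  0.52  0.51]
tip s -0.0018 out 0.0566
turn [ 0.3  -0.07 -0.  ] | 0.3 then dp [ 0.0075 -0.0003 -0.0187] TCP world [ 0.532 -0.193  0.189] dp in now-frame [ 0.0076 -0.0002 -0.0187]
```

View pics/s99.png

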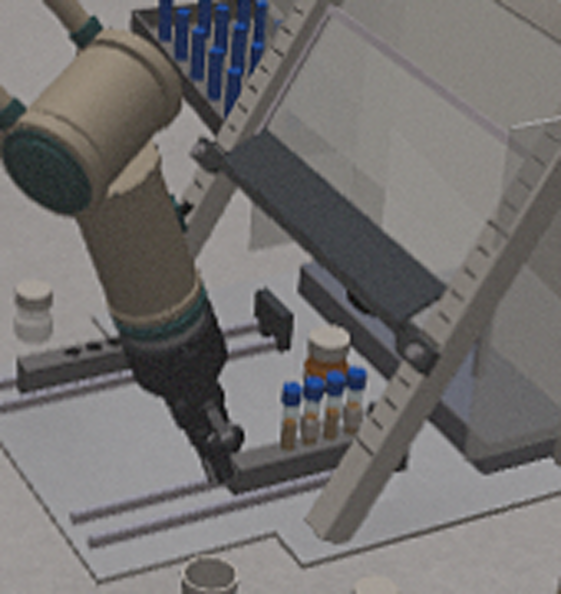

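Request:
{"op": "arm_command", "data": {
  "targets": [
    {"dp":[0.0018,0,-0.0047],"turn":[0,0,0],"grip":-1},
    {"dp":[0.0014,0,-0.0038],"turn":[0,0,0],"grip":-1},
    {"dp":[0.001,0,-0.0028],"turn":[0,0,0],"grip":-1},
    {"dp":[0.0007,0,-0.0019],"turn":[0,0,0],"grip":-1}
  ]
}}

```text
clock: 15.0
position: [0.5255, -0.1942, 0.1891]
ee_rot: [0.035, 0.818, 0.048, -0.572]
contact_force: [-2.3, -0.1, -0.2]
width: -0.0001
```

```bash
python3 - <<'E'
from h import *
so()
E
```

```text
t 15.0 tip bay [-0.0368 -0.1003  0.0266] pitch 69.95 F [-2.3 -0.1 -0.2] w -0.0001 q [-0.55  0.41  1.97  0.44  0.53  0.55]
tip s 0.0047 out 0.0452
```

Request:
{"op": "arm_command", "data": {
  "targets": [
    {"dp":[0.0007,0,-0.0019],"turn":[0,0,0],"grip":-1},
    {"dp":[0.0007,0,-0.0019],"turn":[0,0,0],"grip":-1}
  ]
}}

```text
clock: 15.2
position: [0.5295, -0.1937, 0.1891]
ee_rot: [0.035, 0.818, 0.048, -0.572]
contact_force: [-1.2, -0.7, 0.1]
width: -0.0002
```

Request:
{"op": "arm_command", "data": {
  "targets": [
    {"dp":[0.0005,0,-0.0014],"turn":[0,0,0],"grip":-1}
  ]
}}

```text
clock: 15.3
position: [0.531, -0.1935, 0.1892]
ee_rot: [0.035, 0.818, 0.048, -0.572]
contact_force: [-1.4, -1.0, -0.5]
width: -0.0
```

Request:
{"op": "arm_command", "data": {
  "targets": [
    {"dp":[0.0005,0,-0.0014],"turn":[0,0,0],"grip":-1}
  ]
}}

```text
clock: 15.4
position: [0.5324, -0.1933, 0.1891]
ee_rot: [0.035, 0.818, 0.049, -0.572]
contact_force: [-4.7, -0.8, 1.0]
width: 0.0002
```

```bash
python3 - <<'E'
from h import *
so()
E
```

```text
t 15.4 tip bay [-0.0298 -0.1002  0.0266] pitch 69.95 F [-4.7 -0.8  1. ] w 0.0002 q [-0.54  0.42  1.96  0.43  0.53  0.56]
tip s 0.0081 out 0.0391
```

Request:
{"op": "arm_command", "data": {
  "targets": [
    {"dp":[0.0004,0,-0.001],"turn":[0,0,0],"grip":-1}
  ]
}}

```text
clock: 15.5
position: [0.5328, -0.1933, 0.1891]
ee_rot: [0.035, 0.818, 0.049, -0.573]
contact_force: [-9.4, -3.3, 6.1]
width: 0.0
```

Request:
{"op": "arm_command", "data": {
  "targets": [
    {"dp":[0.0002,0,-0.0005],"turn":[0,0,0],"grip":-1}
  ]
}}

```text
clock: 15.6
position: [0.5329, -0.1933, 0.1891]
ee_rot: [0.035, 0.817, 0.049, -0.573]
contact_force: [-10.5, -2.7, 6.5]
width: 0.0004
```

Force rose to 10 N with motion stalled: the nose is at the stop. Now I back off straight and retreat.

Request:
{"op": "arm_command", "data": {
  "targets": [
    {"dp":[-0.0014,0,0.0038],"turn":[0,0,0],"grip":-1},
    {"dp":[-0.005,0,0.0141],"turn":[0,0,0],"grip":-1},
    {"dp":[-0.01,0,0.028],"turn":[0,0,0],"grip":-1},
    {"dp":[-0.01,0,0.028],"turn":[0,0,0],"grip":-1},
    {"dp":[-0.03,0,0.015],"turn":[0,0,0],"grip":-1},
    {"dp":[-0.035,0,0.01],"turn":[0,0,0],"grip":-1},
    {"dp":[-0.03,0,0],"turn":[0,0,0],"grip":-1},
    {"dp":[0,0,0],"turn":[0,0,0],"grip":-1}
  ]
}}

```text
clock: 16.4
position: [0.4007, -0.2102, 0.2728]
ee_rot: [0.037, 0.82, 0.046, -0.57]
contact_force: [1.6, -0.3, -0.4]
width: 0.0001
```

```bash
python3 - <<'E'
from h import *
import pickle
so()
c=manip.calibration('wrist');pickle.dump(c,open('w10.pkl','wb'))
for n in('wrist','side','scene'): cv2.imwrite(f'pics/{n}10.png',manip.get_image(n)[:,:,::-1])
crop('pics/side10.png',270,110,500,330,3,'pics/s10c.png')
crop('pics/scene10.png',200,170,480,440,2.2,'pics/c10c.png')
E
```

```text
t 16.4 tip bay [-0.1617 -0.1031  0.1107] pitch 69.6 F [ 1.6 -0.3 -0.4] w 0.0001 q [-0.75  0.16  2.08  0.41  0.71  0.41]
tip s 0.015 out 0.1953
```

View pics/wrist10.png

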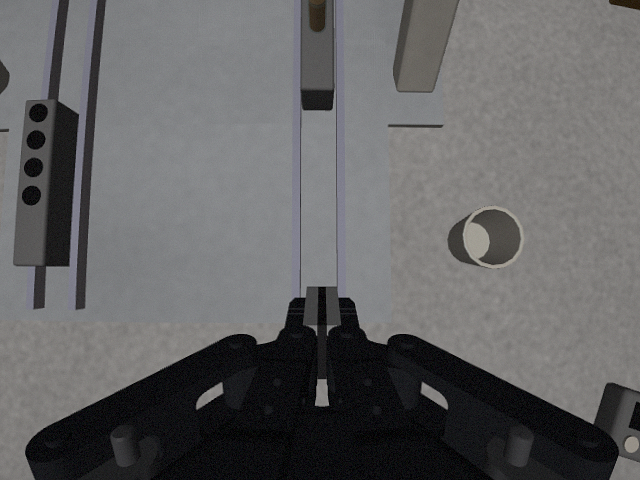

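View pics/s10c.png

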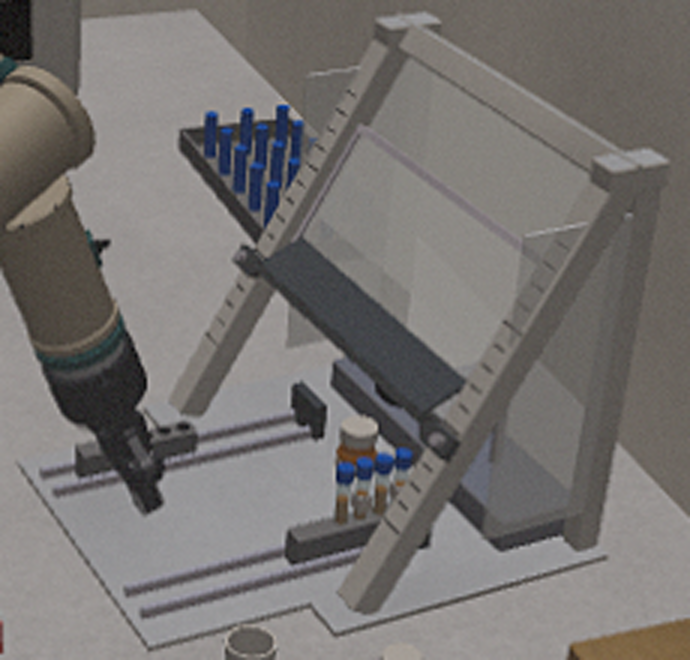

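View pics/c10c.png

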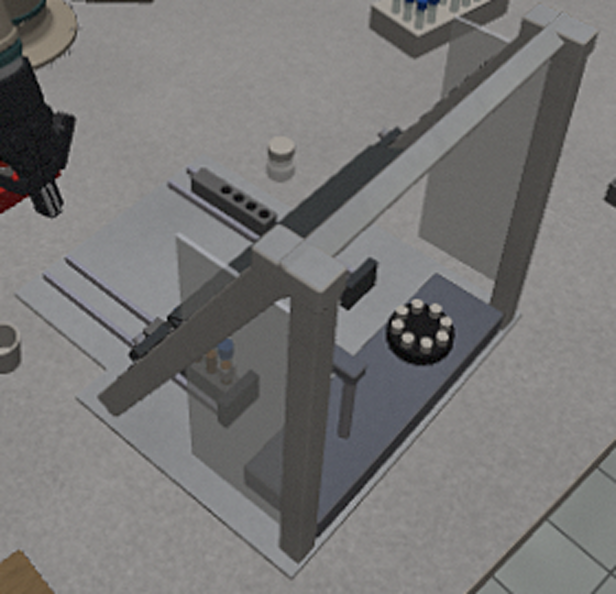

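```bash
python3 - <<'E'
from h import *
import pickle
c=pickle.load(open('w10.pkl','rb'))
im=cv2.imread('pics/wrist10.png',0);print(im[84:114,310].tolist())
for v in (90,92): print('tail top',B(zpl(c,(317,v),.04)).round(4))
print('tail bottom',B(zpl(c,(317,109),.008)).round(4))
a=cv2.imread('pics/side8.png',0).astype(int);b=cv2.imread('pics/side10.png',0).astype(int)
d=np.abs(a-b)[185:260,350:425];print('window region diff mean',d.mean(), 'pixels>40',(d>40).sum(), np.argwhere(d>40)[:5]+[185,350])
E
```

```text
[90, 89, 92, 86, 78, 60, 44, 26, 29, 27, 25, 29, 30, 36, 32, 30, 27, 27, 26, 32, 26, 25, 22, 31, 25, 21, 97, 136, 134, 131]
tail top [-0.0213 -0.098   0.04  ]
tail top [-0.0227 -0.0981  0.04  ]
tail bottom [-0.0198 -0.0979  0.008 ]
window region diff mean 2.136 pixels>40 0 []
```

```bash
python3 -c "
from rig import manip
print(manip.sign_off(), manip.get_state()['clock'])"
```

```text
the job is handed in; nothing more can be done
the job is handed in; nothing more can be done
```

The window is raised to the pointer tips and left standing there. The loaded carrier is pushed along the right lane until its nose rests against the stop. I used the shut fingertips only and handed the job in at about 16.6 s.

- **Window:** The last wrist view put the underside of the lip at 176.3 mm up the slope and the pointer tips at about 175.7 mm. That is within about 1 mm, roughly the accuracy of the measurement. In the side pictures taken before and after the carrier push, the window area did not change.
- **Carrier:** At the stop the push force rose from about 2 N to about 10 N and the arm stalled. After I backed off, the tail measured at bay x of about -0.020 to -0.021, which puts the nose at about 0.100, where the stop is.
- **Other things:** In the last pictures the empty carrier, pointer clips, jar, pot and cup looked in place. The timer and rack were only partly in view. I did not recheck the bottle. The gripper partly hid the red carrier, but I never touched it.
- **What disagreed:** My first fix of the bay was about 5 mm off sideways. I corrected it from two-camera sightings, and the wrist view later agreed to about 1 mm. On the first approach the tool also ran into a wrist joint limit, so I came in from a different arm posture. The force sensor briefly read up to 52 N on an axis during that turn in free air, and returned to about zero right after.

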